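# Scoop the nylon spacers into the indexed bay of the parts turntable

## Robot

A 6-joint arm with a two-finger parallel gripper is mounted at the origin on the work surface. World frame = base frame: x ahead of the robot, y to its left, z up, the work surface at z = 0. Lengths are in m, angles in rad, forces in N, time in s.
With the tool pointing down it reaches from about 0.375 to 0.975 m from the base axis. Payload 3.8 kg.
Tool frame: the origin (TCP) lies at the very end of the fingers, on their centre line; the grasp point (between the pads) lies 19 mm behind it; y points along the fingers, z is the direction in which the jaws open and shut, and the axes are right-handed (so a half turn about y gives the same grasp; the last joint's range is limited). The gripper opens to 85 mm and grips with 20 to 120 N. Pads are 22 mm wide; open, the fingers measure 114 mm over their backs; the gripper's body (76 mm by 85 mm) begins 54 mm behind the grasp point. The pads swing forward as they close: fully open they stand 13 mm farther back than shut.
Start: joints at [1.153, 0.264, 1.604, -0, 1.274, -0.037], TCP at [0.251, 0.627, 0.231] pointing down, gripper open.
Joint ranges: [-2.63, 2.63], [-0.94, 2.18], [0.31, 2.57], [-1.31, 4.45], [0, 2.66], [-2.55, 2.55]. Speed limits (rad/s): [2.57, 2.57, 3.14, 3.14, 3.14, 3.14].

## Interface

Orientations are given as a rotation vector (axis times angle).
In Python, from workcell import bot gives the robot as it stands.
- The arm moves only by the tool play_rows, never from a script. Its argument "series" is text: rows parted by semicolons, each of 7 numbers parted by spaces: the shift along the tool's x, y, z in cm, then the turn, a rotation vector about the tool's x, y, z in degrees, then the finger opening in cm, from 0 to 8.54. In form: dx dy dz rx ry rz grip; .... A call has 1 to 12 rows; each row is the pose to reach, as a shift and turn from the pose measured when the call began, along the tool's axes at that moment; what a row does not reach only later rows make up. A row lasts 1/12 s, in which the tool goes at most 41.7 mm and 7.16 degrees, less where a joint would pass 70% of its speed; a pose out of reach is approached as far as the arm can. A call with a gripper value outside its range is refused whole. The fingers move at their own pace and stop on an object; "newtons" is the grip in N (left out, the last holds). Time passes only in rows, so rows that repeat a pose let the fingers close. It gives the time, the measured TCP pose, the force and the opening at its end, in the units of the state.
- bot.read_state(): the state, without advancing time (a new reading comes with each control period).
- bot.read_camera(name): name is "scene" or "top"; returns the picture (480x640x3 uint8, blue, green, red); there is no depth.
- bot.calibration(name): a dict with "fx", "fy", "cx", "cy" (pixels), "origin" and "rotation" of the camera in the world. Camera axes: x right, y down, z forward; pixel columns grow to the right and rows downward; lengths in m; the calibration is good to about 2 mm. A picture is of the moment at which its call begins. calibration takes no time and is no camera call.
- bot.finish_job(): hands the job in, once; it reports no verdict.
The state is a dict: "time": time; "q": joint angles; "joint_vel": joint speeds; "joint_torque": joint torques, N m; "tool_pos": TCP position; "tcp_rot": TCP orientation; "wrist_force": force on the tool from outside, world axes, zero at the start; "torque": the same for the moment, N m; "width": opening from 0.0 (shut) to 1.0 (fully open).
Only numpy, scipy, OpenCV 4.12 (cv2) and the standard library are available. Lean on these libraries where they do the work, as an engineer would, in place of code of your own. Each camera call takes 0.05 s, during which the arm holds its last target.

## Task

Turn the blue parts turntable anticlockwise (seen from above) by its upright post until it is hard against its stop, with the empty yellow bay at the yellow pointer. Then scoop all three white nylon spacers out of the green tray with the aluminium scoop and tip them into the yellow bay; they are degreased, so the gripper itself must never touch them. Finish with the turntable still at its stop and the scoop set down level on the bare counter and let go, leaving the other parts on the counter alone.

Things in the scene. Friction and masses are not known exactly. Their poses are not given: they have to be found in the camera images.
- scoop: aluminium parts scoop with a red handle, 210 mm long overall. Origin under the centre of the pan, x towards the nose, z up. Pan 100 x 100 mm, floor 2 mm thick; side walls 32 mm high from the rear to 30 mm short of the front lip; rear wall 40 mm high; open front. Handle: a bar 24 mm wide (y), 26 mm high (z 47 to 73), from x = -60 to x = -160 mm; about 0.2 kg. It lies on the counter
- scoop_grip (a point): the middle of the red handle, at x = -100, z = 60 mm of the scoop
- scoop_lip (a point): the middle of the scoop's front lip at its underside, x = +50, z = 0 of the scoop; axes as the scoop
- tray: green steel tray screwed to the counter, outside 310 (x) x 135 (y) x 35 mm high, walls and floor 5 mm thick (inside 300 x 125 mm). Origin under its centre; the spacers lie in its +x half and there is room for the scoop in its -x half
- spacer0: white nylon spacer, a roller 28 mm in diameter and 60 mm long, slippery, about 35 g, lying in the tray. Origin at its centre, its axis along y
- spacer1: white nylon spacer, a roller 28 mm in diameter and 60 mm long, slippery, about 35 g, lying in the tray. Origin at its centre, its axis along y
- spacer2: white nylon spacer, a roller 28 mm in diameter and 60 mm long, slippery, about 35 g, lying in the tray. Origin at its centre, its axis along y
- turntable (a joint): angle of the turntable in rad; it grows anticlockwise seen from above, the index stop is at 1.60; it starts between 0 and 0.7. Stiff to turn (about 0.3 N m), stays where it is left
- turn_axis (a point): the turntable's axis, at the top of the blue disc (disc 320 mm in diameter, its top 32 mm above the counter). Axes of the fixed base: at the stop the yellow bay points along this frame's -y, where a yellow pointer 28 mm high stands 170 mm from the axis
- bay (a point): centre of the floor of the empty yellow bay, 67 mm from the turntable's axis; x points outward from the axis, z up. Inside the bay is 129 (x) x 150 (y) mm; outer walls 45 mm high, 4 mm thick; on the inner side (at x = -64) a steel divider 85 mm high separates it from the grey bay with bearings
- post (a point): top of the turntable's upright push post, steel with a red cap, 22 mm in diameter, standing 78 mm above the disc, 135 mm from the axis
- fan: chipped aluminium alternator fan, 128 mm in diameter, 20 mm high, lying on the counter; origin under its centre; leave it alone
- bearing: bronze-coloured ball bearing, 62 mm in diameter, 18 mm high, on the counter; origin under its centre; leave it alone
- key: steel woodruff key, 60 mm long along its x, 24 mm along y, 12 mm thick, lying flat; leave it alone
- pulley: dark steel pulley, 70 mm in diameter, 34 mm high; origin under its centre; leave it alone
- wrench: steel wrench, 180 mm long along its x, flat on the counter; leave it alone
There are look-alikes about, which are no part of the job. What is shaped like the scoop but black or pink is not meant.

How it is judged:
By the outcome, as a careful person would: the job done as asked, in the order asked, and still so for the second after the job is handed in, with the robot touching nothing.
It also fails if it takes over 72 s, if anything falls off the work surface, if the arm or the gripper's body presses on something with over 40 N, if the wrist force passes 120 N, or if a joint passes its speed limit or range.

## Working session

There is one attempt and no reset: what is moved stays moved. The work goes in short steps, Python scripts to look and compute and a tool call to move; the robot and the scene stay as the last step left them, time stands still between calls to the robot, and variables do not carry over. Pictures are saved under pics/ and viewed, and the job is handed in when it is done.

Besides the shell and the picture viewer there is one more tool, called after "Emit:" as name(argument=value, ...) on one line, values as JSON. play_rows: Moves the arm, as the interface text tells. Its arguments: {"type":"object","properties":{"series":{"type":"string"},"newtons":{"type":"number"}},"required":["series"]}

```bash
ls -la && mkdir -p pics && python3 - <<'E'
from workcell import bot
import cv2,numpy as np
s=bot.read_state()
for k,v in s.items(): print(k,np.round(v,4))
for n in("scene","top"):
    im=bot.read_camera(n); cv2.imwrite(f"pics/{n}0.png",im)
    c=bot.calibration(n); print(n,{k:np.round(v,4).tolist() for k,v in c.items()})
E
```

```text
total 12
drwxr-xr-x  3 agent agent 4096 Dec  5 18:57 .
drwxr-xr-x 23 root  root  4096 Dec  5 18:57 ..
drwxr-xr-x  2 agent agent 4096 Dec  5 18:57 pics
time 0.0
q [ 1.1531  0.2648  1.6054  0.      1.2737 -0.0369]
joint_vel [-0.0014 -0.0005 -0.0003  0.0011 -0.0009 -0.0006]
joint_torque [ 1.90000e-03 -5.15102e+01 -3.67315e+01  2.00000e-04  1.28000e-02
 -0.00000e+00]
tool_pos [0.2506 0.626  0.2299]
tcp_rot [-1.5523  0.2993 -0.2984]
wrist_force [ 0.5207  0.2082 -0.3359]
torque [0.0083 0.0024 0.0007]
width 1.0058
scene {'fx': 591.6805, 'fy': 591.6805, 'cx': 319.9212, 'cy': 239.4951, 'origin': [1.5627, 0.1345, 0.7934], 'rotation': [-1.5505, -1.6696, 0.9302]}
top {'fx': 482.1146, 'fy': 482.1146, 'cx': 311.0733, 'cy': 240.212, 'origin': [0.219, 0.0866, 1.3875], 'rotation': [-2.0984, 2.1405, -0.1941]}
```

View pics/scene0.png

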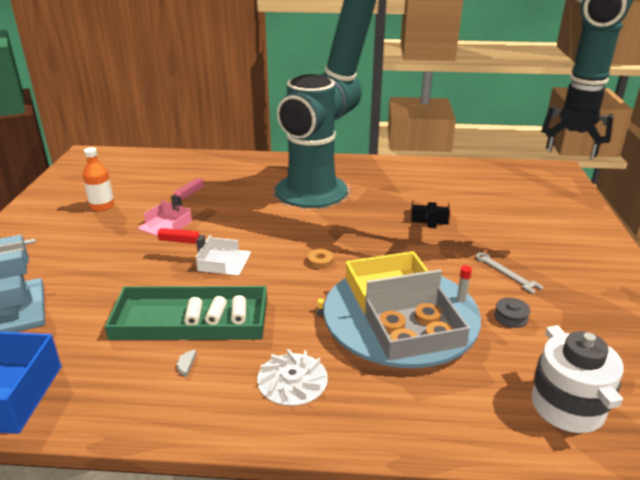

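View pics/top0.png

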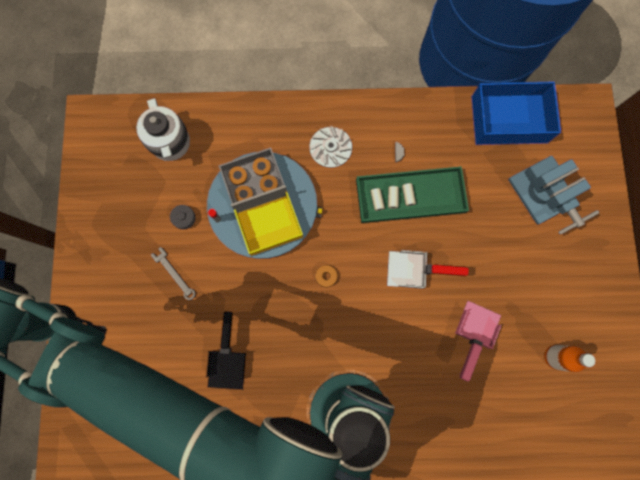

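The scene view shows the red-handled aluminium scoop at about (220,250) with its handle at (180,237), the pink look-alike at (172,210) and the black one at (430,213). The green tray is at (190,313) with spacers at (193,311), (216,310) and (239,309). The turntable is at (402,315), its post cap at (465,272) and the yellow pointer at (320,303). In the top view the scoop pan is at (408,269) and its handle at (450,271), the post cap is at (212,213), the pointer at (320,211) and the tray at (412,195).

```bash
cat > h.py <<'E'
import numpy as np,cv2
from scipy.spatial.transform import Rotation as R
from workcell import bot
def cam(n):
    c=bot.calibration(n); return c,R.from_rotvec(c["rotation"]).as_matrix(),np.array(c["origin"])
def ray(n,uv):
    c,M,o=cam(n); d=np.array([(uv[0]-c["cx"])/c["fx"],(uv[1]-c["cy"])/c["fy"],1.]); return o,M@d
def onz(n,uv,z):
    o,d=ray(n,uv); return o+d*(z-o[2])/d[2]
def proj(n,P):
    c,M,o=cam(n); p=M.T@(np.array(P,float)-o); return np.array([c["fx"]*p[0]/p[2]+c["cx"],c["fy"]*p[1]/p[2]+c["cy"]])
def tri(uvs):
    A=np.zeros((3,3));b=np.zeros(3)
    for n,uv in uvs:
        o,d=ray(n,uv); d=d/np.linalg.norm(d); Q=np.eye(3)-np.outer(d,d); A+=Q;b+=Q@o
    return np.linalg.solve(A,b)
def pose():
    s=bot.read_state(); return np.array(s["tool_pos"]),R.from_rotvec(s["tcp_rot"]),s
def rel(P,Rt):
    p,r,s=pose(); d=r.inv().apply(np.array(P)-p)*100; v=np.degrees((r.inv()*Rt).as_rotvec()); return np.round(d,2),np.round(v,2)
def down(yaw):
    # tool y = world -z ; tool z (jaw opening) along yaw direction in plan; x = y cross z
    y=np.array([0,0,-1.]); z=np.array([np.cos(yaw),np.sin(yaw),0]); x=np.cross(y,z); return R.from_matrix(np.c_[x,y,z])
E
python3 - <<'E'
from h import *
p,r,s=pose(); print(r.as_matrix().round(3))
im=cv2.imread("pics/top0.png"); hsv=cv2.cvtColor(im,cv2.COLOR_BGR2HSV)
def comps(mask,n,minA=15):
    k,l,st,ce=cv2.connectedComponentsWithStats(mask.astype(np.uint8))
    for i in range(1,k):
        if st[i,4]>=minA: 
            pts=np.argwhere(l==i)[:,::-1].astype(np.float32); print(n,st[i].tolist(),ce[i].round(1),[np.round(x,1) for x in cv2.minAreaRect(pts)])
H,S,V=cv2.split(hsv)
for name,f in(("top","pics/top0.png"),("scene","pics/scene0.png")):
    im=cv2.imread(f); H,S,V=cv2.split(cv2.cvtColor(im,cv2.COLOR_BGR2HSV))
    print(name)
    comps(((H<6)|(H>174))&(S>180)&(V>120),"red")
    comps((H>22)&(H<34)&(S>150)&(V>120),"yel",4)
    comps((H>65)&(H<85)&(S>100)&(V>40),"green",200)
    comps((S<50)&(V>190),"white",40)
    comps((H>95)&(H<110)&(S>60)&(S<190)&(V>60),"blue",300)
E
```

```text
[[ 0.928 -0.001  0.372]
 [-0.372 -0.002  0.928]
 [-0.    -1.    -0.002]]
top
red [209, 210, 7, 7, 38] [211.9 212.8] [array([211.8, 212.8]), array([6.4, 5.7]), np.float64(45.0)]
red [432, 265, 37, 11, 307] [449.7 269.8] [array([449.9, 269.8]), array([36.5,  8.6]), np.float64(4.8)]
yel [235, 192, 67, 62, 2102] [271.8 224. ] [array([268.2, 222.9]), array([46.6, 56.6]), np.float64(70.4)]
yel [318, 208, 4, 6, 19] [319.5 210.4] [array([319.5, 210.5]), array([5., 3.]), np.float64(90.0)]
green [358, 168, 109, 54, 3413] [416.  193.9] [array([411.8, 194.4]), array([ 44.1, 105.5]), np.float64(84.5)]
white [138, 100, 41, 46, 574] [156.4 127.2] [array([157.8, 125.4]), array([39.4, 41.1]), np.float64(26.6)]
white [310, 129, 31, 28, 277] [323.  142.2] [array([325.2, 140.4]), array([20.9, 35.2]), np.float64(68.7)]
white [162, 147, 8, 9, 49] [165.4 151.1] [array([165.4, 151.1]), array([7.9, 5.7]), np.float64(71.6)]
white [329, 151, 21, 6, 72] [340.4 153.5] [array([339. , 153.5]), array([ 5., 20.]), np.float64(90.0)]
white [404, 184, 9, 19, 117] [408.2 193.1] [array([408.2, 193.1]), array([18.4,  6.2]
[... 3431 characters left out ...]
9.6] [array([583.4, 366.3]), array([95.4, 55.6]), np.float64(22.0)]
white [584, 333, 12, 7, 61] [589.4 336. ] [array([589.3, 335.9]), array([11.2,  5.8]), np.float64(26.6)]
white [177, 351, 18, 21, 205] [185.4 360.7] [array([185.1, 359.5]), array([11.2, 22.7]), np.float64(23.6)]
white [258, 350, 69, 55, 2704] [292.  378.6] [array([292., 377.]), array([54., 68.]), np.float64(90.0)]
white [563, 413, 44, 19, 483] [584.5 423.3] [array([584.8, 423. ]), array([16.5, 43.9]), np.float64(85.4)]
blue [0, 257, 33, 69, 1384] [ 13.6 292.7] [array([ 16., 291.]), array([32., 68.]), np.float64(0.0)]
blue [333, 281, 134, 86, 1360] [369.2 330.9] [array([389.5, 338.5]), array([143.3,  57. ]), np.float64(28.8)]
```

```bash
python3 - <<'E'
import cv2,numpy as np
t=cv2.imread("pics/top0.png"); s=cv2.imread("pics/scene0.png")
a=cv2.resize(t[150:300,350:510],None,fx=5,fy=5,interpolation=cv2.INTER_CUBIC)[:600,:800]
cv2.imwrite("pics/crop_top.png",cv2.resize(t[150:300,340:540],(800,600),interpolation=cv2.INTER_CUBIC))
cv2.imwrite("pics/crop_scene.png",cv2.resize(s[200:350,95:295],(800,600),interpolation=cv2.INTER_CUBIC))
E
```

```text
(no output)
```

View pics/crop_top.png

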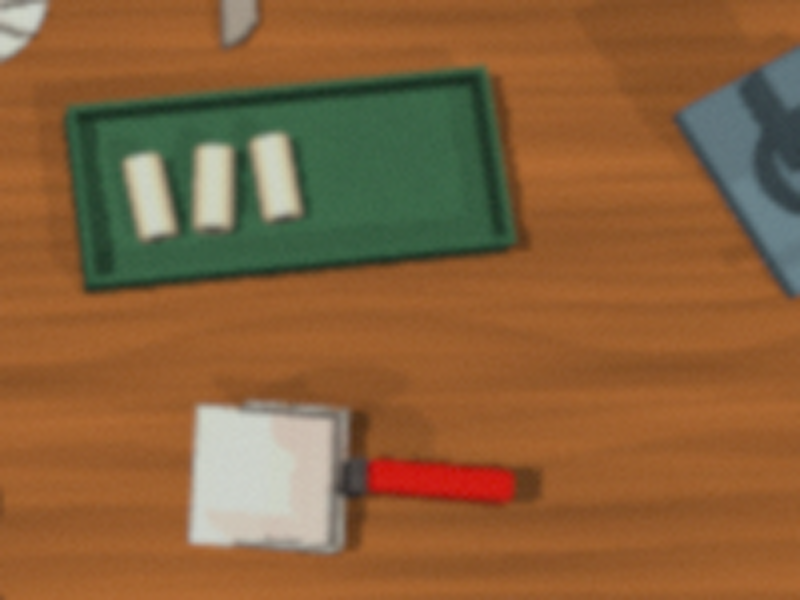

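View pics/crop_scene.png

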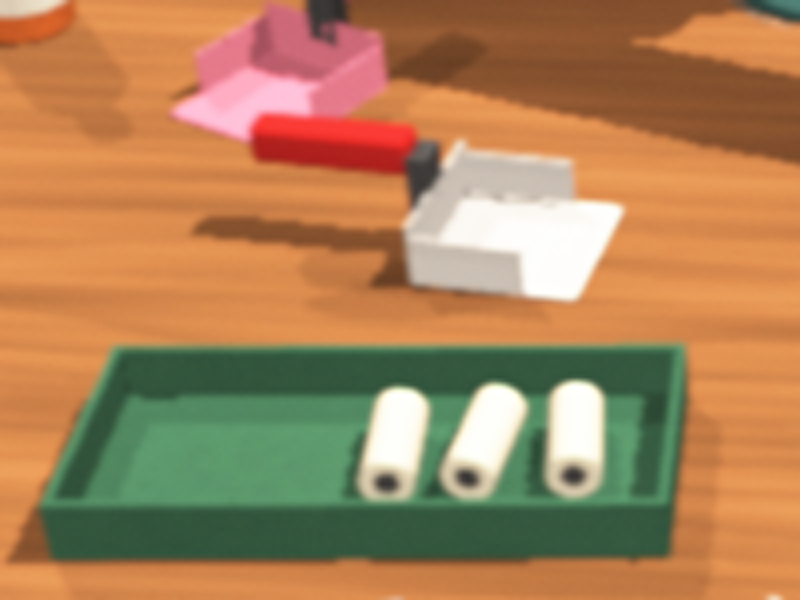

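Candidates for the scoop in the top view: aluminium pan with red handle (404,269), pink scoop (480,325), black scoop (226,360). I choose the aluminium one with the red handle. The crops confirm a red bar and a white metal pan, nose towards the turntable. The tray's spacers sit in its left half (376,198), (392,195), (408,193).

```bash
cat >> h.py <<'E'
def hsv(im): return cv2.split(cv2.cvtColor(im,cv2.COLOR_BGR2HSV))
def big(mask,n=1):
    cs,_=cv2.findContours(mask.astype(np.uint8),cv2.RETR_EXTERNAL,cv2.CHAIN_APPROX_NONE); return sorted(cs,key=cv2.contourArea)[::-1][:n]
E
python3 - <<'E'
from h import *
im=cv2.imread("pics/top0.png"); H,S,V=hsv(im)
# tray
m=(H>55)&(H<90)&(S>80); m[:, :345]=0; m[:,480:]=0; m[:150]=0;m[240:]=0
c=big(m)[0]; b=cv2.boxPoints(cv2.minAreaRect(c)); print("tray box",b.round(1).tolist())
W=np.array([onz("top",q,0.035) for q in b]); print(W.round(4)); print("centre",W.mean(0).round(4), "sides",[round(np.linalg.norm(W[i]-W[(i+1)%4]),4) for i in range(4)])
# handle
m=((H<8)|(H>172))&(S>150)&(V>90); m[:, :420]=0; m[:250]=0;m[290:]=0
c=big(m)[0]; r=cv2.minAreaRect(c); print("handle",r); b=cv2.boxPoints(r); W=np.array([onz("top",q,0.073) for q in b]); print(W.round(4),W.mean(0).round(4))
# disc
m=(H>90)&(H<112)&(S>50)&(V>60); m[:, :195]=0; m[:,330:]=0; m[:140]=0;m[265:]=0
cv2.imwrite("pics/disc.png",(m*255).astype(np.uint8))
c=np.vstack(big(m,4)); hl=cv2.convexHull(c); print("hull",len(hl),cv2.fitEllipse(hl),cv2.minEnclosingCircle(hl))
print("axis top",onz("top",cv2.fitEllipse(hl)[0],0.032).round(4), onz("top",cv2.minEnclosingCircle(hl)[0],0.032).round(4))
print("pointer",onz("top",(319.7,210.5),0.028).round(4),onz("scene",(320,299.5),0.028).round(4), tri([("top",(319.5,210.4)),("scene",(320.2,300.5))]).round(4))
print("post tri",tri([("top",(211.9,212.8)),("scene",(465.4,271.6))]).round(4),onz("top",(211.9,212.8),0.11).round(4),onz("scene",(465.3,267.5),0.11).round(4))
E
```

```text
tray box [[356.3999938964844, 176.89999389648438], [463.20001220703125, 166.6999969482422], [467.5, 211.3000030517578], [360.70001220703125, 221.60000610351562]]
[[ 0.6633 -0.0438  0.035 ]
 [ 0.688  -0.358   0.035 ]
 [ 0.553  -0.3598  0.035 ]
 [ 0.5291 -0.0512  0.035 ]]
centre [ 0.6083 -0.2032  0.035 ] sides [np.float64(0.3152), np.float64(0.135), np.float64(0.3095), np.float64(0.1344)]
handle ((449.944091796875, 269.7264404296875), (36.50753402709961, 9.28027629852295), 4.39870548248291)
[[ 0.3723 -0.2349  0.073 ]
 [ 0.3977 -0.2385  0.073 ]
 [ 0.388  -0.3375  0.073 ]
 [ 0.3626 -0.3336  0.073 ]] [ 0.3802 -0.2861  0.073 ]
hull 39 ((261.74468994140625, 204.69186401367188), (103.50521087646484, 106.97927856445312), 76.8687515258789) ((262.021728515625, 205.28260803222656), 53.69076919555664)
axis top [0.5861 0.2338 0.032 ] [0.5843 0.233  0.032 ]
pointer [0.5661 0.0658 0.028 ] [0.5622 0.0655 0.028 ] [0.5663 0.0663 0.0286]
post tri [0.5463 0.3626 0.1048] [0.545  0.3616 0.11  ] [0.5391 0.3625 0.11  ]
```

```bash
python3 - <<'E'
import cv2,numpy as np
t=cv2.imread("pics/top0.png"); s=cv2.imread("pics/scene0.png")
cv2.imwrite("pics/crop_tt.png",cv2.resize(t[140:275,170:350],(800,600),interpolation=cv2.INTER_CUBIC))
E
```

```text
(no output)
```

View pics/crop_tt.png

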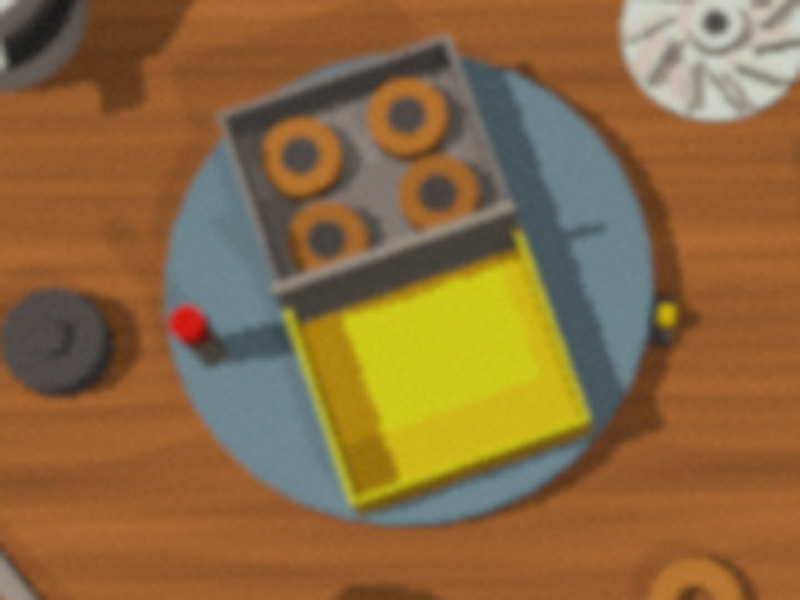

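Scoop chosen. Next I measure the spacers and nearby obstacles, and work out the first move to the post, caging it with half-open fingers and the jaws tangential.

```bash
python3 - <<'E'
from h import *
# spacers endpoints on z=0.028 approx
for uv in [(408.2,193.1),(392.6,195.6),(376.7,198.1)]: print("spacer",onz("top",uv,0.03).round(4))
print("jar base scene",onz("scene",(572,420),0).round(3),"jar top",onz("top",(162,133),0.1).round(3), tri([("top",(156,122)),("scene",(588,340))]).round(3))
print("pulley",onz("top",(182,216),0.034).round(3)," fan",onz("top",(331,146),0.02).round(3)," bearing",onz("top",(326,275),0.018).round(3),"pink",onz("top",(480,325),0.02).round(3),"key",onz("top",(399,151),0.01).round(3),"wrench",onz("top",(174,274),0.005).round(3),"black",onz("top",(226,360),0.02).round(3))
# bay direction from yellow bay corners (rim z=.032+.045+?)
cr=lambda u,v:(170+u*180/800,140+v*135/600)
o1=onz("top",cr(358,503),0.080);o2=onz("top",cr(588,425),0.080);d1=onz("top",cr(277,286),0.119);d2=onz("top",cr(512,208),0.119)
print("outer wall",o1.round(3),o2.round(3),np.linalg.norm(o1-o2).round(3),"div",d1.round(3),d2.round(3),np.linalg.norm(d1-d2).round(3))
v=o2-o1; print("bay outward angle",np.degrees(np.arctan2(v[1],v[0]))-90, np.degrees(np.arctan2(*(d2-d1)[:2][::-1]))-90)
ax=np.array([0.585,0.2335]); pt=np.array([0.566,0.066]);po=np.array([0.5463,0.3626])
for n,q in(("pointer",pt),("post",po)): print(n,np.degrees(np.arctan2(*(q-ax)[::-1])).round(2),np.linalg.norm(q-ax).round(4))
a=np.radians(107)
print(rel([0.546,0.3625,0.17],down(a-np.pi/2)))
E
```

```text
spacer [ 0.6124 -0.1933  0.03  ]
spacer [ 0.6059 -0.1475  0.03  ]
spacer [ 0.5993 -0.1009  0.03  ]
jar base scene [ 0.831  0.518 -0.   ] jar top [0.784 0.511 0.1  ] [0.797 0.516 0.149]
pulley [0.557 0.464 0.034]  fan [0.767 0.027 0.02 ]  bearing [0.379 0.052 0.018] pink [ 0.23  -0.373  0.02 ] key [ 0.75  -0.177  0.01 ] wrench [0.392 0.49  0.005] black [0.149 0.334 0.02 ]
outer wall [0.436 0.259 0.08 ] [0.482 0.116 0.08 ] 0.15 div [0.565 0.304 0.119] [0.612 0.16  0.119] 0.152
bay outward angle -162.07782184155153 -162.12088149120586
pointer -96.47 0.1686
post 106.69 0.1348
(array([ 37.22,   6.03, -13.48]), array([1.100e-01, 5.118e+01, 5.000e-02]))
```

Emit:
play_rows(series="37.2 6 -13.5 0 51.2 0 4.2;37.2 6 -13.5 0 51.2 0 4.2;37.2 6 -13.5 0 51.2 0 4.2;37.2 6 -13.5 0 51.2 0 4.2;37.2 6 -13.5 0 51.2 0 4.2;37.2 6 -13.5 0 51.2 0 4.2;37.2 6 -13.5 0 51.2 0 4.2;37.2 6 -13.5 0 51.2 0 4.2;37.2 6 -13.5 0 51.2 0 4.2;37.2 6 -13.5 0 51.2 0 4.2;37.2 6 -13.5 0 51.2 0 4.2;37.2 6 -13.5 0 51.2 0 4.2", newtons=40)

```text
time: 1.1
tool_pos: [0.5462, 0.3607, 0.1692]
tcp_rot: [-1.338, 0.992, -0.991]
wrist_force: [-0.1, 1.1, -0.2]
width: 0.494
```

```bash
python3 - <<'E'
from h import *
ax=np.array([0.585,0.2335])
for deg in [107,112,118,124,130,136,142,148]:
    a=np.radians(deg); P=np.r_[ax+0.135*np.array([np.cos(a),np.sin(a)]),0.066]
    d,v=rel(P,down(a-np.pi/2)); print(deg,d.round(1),v.round(1))
E
```

```text
107 [-0.2 10.3  0. ] [ 0.2 -0.2  0.1]
112 [-0.2 10.3 -1.2] [ 0.2 -5.2  0.1]
118 [ 0.  10.3 -2.6] [  0.2 -11.2   0.1]
124 [ 0.4 10.3 -3.9] [  0.2 -17.2   0.1]
130 [ 0.9 10.3 -5.2] [  0.2 -23.2   0.1]
136 [ 1.5 10.3 -6.5] [  0.2 -29.2   0. ]
142 [ 2.2 10.4 -7.7] [  0.2 -35.2   0. ]
148 [ 3.1 10.4 -8.8] [  0.2 -41.2   0. ]
```

Emit:
play_rows(series="-0.2 4 0 0 0 0 4.2;-0.2 8 0 0 0 0 4.2;-0.2 10.3 0 0 0 0 4.2;-0.2 10.3 0 0 0 0 4.2;-0.2 10.3 -1.2 0 -5 0 4.2;0 10.3 -2.6 0 -11 0 4.2;0.4 10.3 -3.9 0 -17 0 4.2;0.9 10.3 -5.2 0 -23 0 4.2;1.5 10.3 -6.5 0 -29 0 4.2;2.2 10.3 -7.7 0 -35 0 4.2;3.1 10.3 -8.8 0 -41 0 4.2;3.1 10.3 -8.8 0 -41 0 4.2")

```text
time: 2.1
tool_pos: [0.4696, 0.3055, 0.0685]
tcp_rot: [-1.529, 0.439, -0.437]
wrist_force: [-1.1, -0.3, 0.0]
width: 0.492
```

```bash
python3 - <<'E'
from h import *
p,r,s=pose(); print(s["time"],p.round(4),np.round(s["q"],3),np.round(s["wrist_force"],1),np.round(s["torque"],2))
ax=np.array([0.585,0.2335]); print("tcp angle",np.degrees(np.arctan2(*(p[:2]-ax)[::-1])))
for deg in [148,154,160,166,170,174,176,178,180]:
    a=np.radians(deg); P=np.r_[ax+0.135*np.array([np.cos(a),np.sin(a)]),0.066]
    d,v=rel(P,down(a-np.pi/2)); print(deg,d.round(1),v.round(1))
for n in("top","scene"): cv2.imwrite(f"pics/{n}1.png",bot.read_camera(n))
E
```

```text
2.1 [0.4696 0.3055 0.0685] [ 5.330e-01  2.070e-01  1.998e+00 -1.000e-03  9.390e-01 -4.790e-01] [-1.1 -0.3  0. ] [ 0.01  0.   -0.02]
tcp angle 148.03065783653884
148 [0.1 0.2 0. ] [ 0.2  0.  -0. ]
154 [ 0.2  0.2 -1.4] [ 0.2 -6.  -0. ]
160 [ 0.4  0.3 -2.8] [  0.2 -12.   -0. ]
166 [ 0.8  0.3 -4.2] [  0.1 -18.   -0. ]
170 [ 1.1  0.3 -5. ] [  0.1 -22.   -0. ]
174 [ 1.5  0.3 -5.9] [  0.1 -26.   -0.1]
176 [ 1.7  0.3 -6.3] [  0.1 -28.   -0.1]
178 [ 1.9  0.3 -6.7] [  0.1 -30.   -0.1]
180 [ 2.2  0.3 -7.2] [  0.1 -32.   -0.1]
```

View pics/scene1.png

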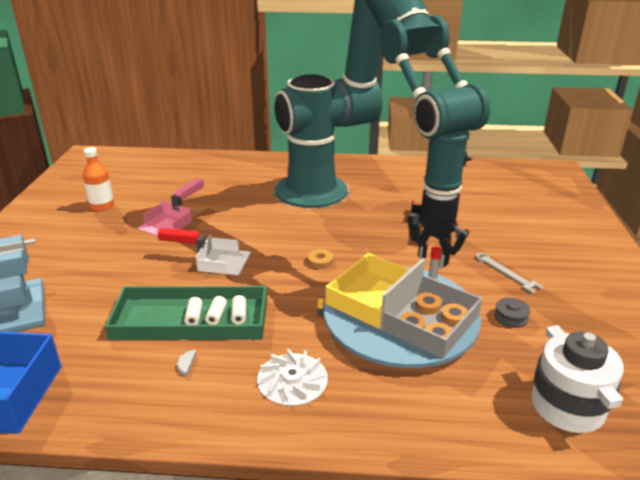

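The scene picture shows the post (436,255) between the fingers, and the turntable has turned: the yellow bay is now at (365,285). I continue along the arc towards the stop.

Emit:
play_rows(series="0.2 0.2 -1.4 0 -6 0 4.2;0.4 0.2 -2.8 0 -12 0 4.2;0.8 0.2 -4.2 0 -18 0 4.2;1.1 0.2 -5 0 -22 0 4.2;1.3 0.2 -5.4 0 -24 0 4.2;1.5 0.2 -5.9 0 -26 0 4.2;1.6 0.2 -6.1 0 -27 0 4.2;1.7 0.2 -6.3 0 -28 0 4.2;1.7 0.2 -6.3 0 -28 0 4.2")

```text
time: 2.95
tool_pos: [0.4527, 0.2451, 0.0673]
tcp_rot: [-1.57, 0.059, -0.061]
wrist_force: [0.7, 2.2, 1.6]
width: 0.495
```

```bash
python3 - <<'E'
from h import *
p,r,s=pose(); print(s["time"],p.round(4),np.round(s["q"],3),np.round(s["wrist_force"],1),np.round(s["torque"],2))
ax=np.array([0.585,0.2335]); print("tcp angle",np.degrees(np.arctan2(*(p[:2]-ax)[::-1])))
im=bot.read_camera("top"); cv2.imwrite("pics/top2.png",im); cv2.imwrite("pics/crop_tt2.png",cv2.resize(im[140:275,170:350],(800,600),interpolation=cv2.INTER_CUBIC))
E
```

```text
2.95 [0.4527 0.2451 0.0673] [ 4.480e-01  1.270e-01  2.096e+00 -1.000e-03  9.180e-01 -1.046e+00] [0.7 2.2 1.6] [ 0.41 -0.12 -0.01]
tcp angle 174.9777133247891
```

View pics/crop_tt2.png

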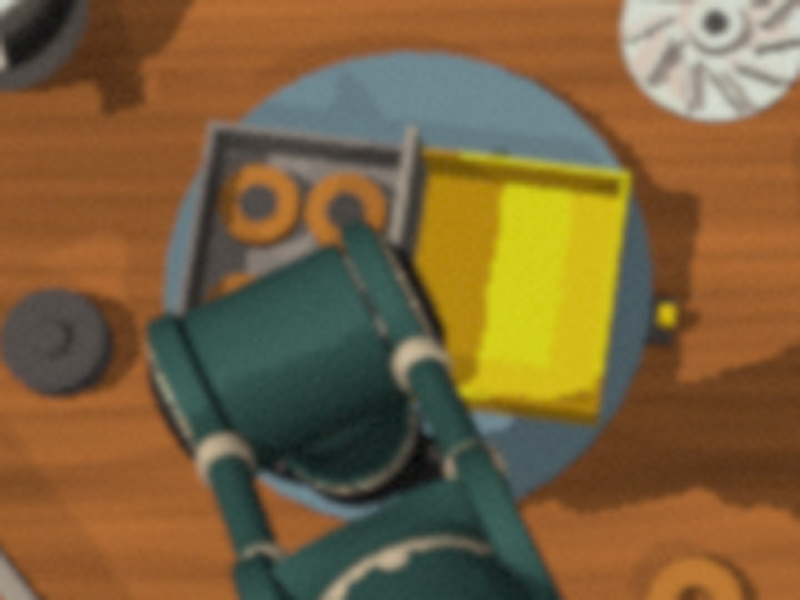

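Emit:
play_rows(series="0 0 -0.3 0 -1 0 4.2;0.05 0 -0.5 0 -2 0 4.2;0.05 0 -0.6 0 -2.5 0 4.2;0.05 0 -0.6 0 -2.5 0 4.2")

```text
time: 3.33
tool_pos: [0.4531, 0.2431, 0.0671]
tcp_rot: [-1.563, 0.025, -0.029]
wrist_force: [0.7, 16.8, -6.5]
width: 0.493
```

```bash
cat >> h.py <<'E'
AX=np.array([0.585,0.2335])
def st():
    p,r,s=pose(); print(round(s["time"],2),p.round(4),np.round(s["q"],3),np.round(s["wrist_force"],1),np.round(s["torque"],2),round(s["width"],3)); return p,r,s
E
python3 - <<'E'
from h import *
p,r,s=st(); print("tcp angle",np.degrees(np.arctan2(*(p[:2]-AX)[::-1])), "yaw",np.degrees(np.arctan2(*r.as_matrix()[:2,2][::-1])))
im=cv2.imread("pics/top2.png")
cr=lambda u,v:(170+u*180/800,140+v*135/600)
o1=onz("top",cr(628,172),0.080);o2=onz("top",cr(600,420),0.080);v=o2-o1;print(o1,o2,np.degrees(np.arctan2(v[1],v[0]))+90)
E
```

```text
3.33 [0.4531 0.2431 0.0671] [ 0.44   0.123  2.101  0.007  0.912 -1.1  ] [ 0.7 16.8 -6.5] [ 2.45 -0.13  0.13] 0.493
tcp angle 175.82572597169516 yaw 88.02319851064038
[0.64605998 0.08828423 0.08      ] [0.48531057 0.10880536 0.08      ] 262.725019262961
```

The force jumped from 2 N (turning friction) to 17 N while the post hardly moved, so it is against the stop. I back off inside the cage, lift, and head for the scoop.

```bash
python3 - <<'E'
from h import *
print("handle tri",tri([("top",(449.9,269.75)),("scene",(178.1,235.5))]).round(4))
p,r,s=pose()
for t in ([0.3812,-0.2762,0.17],[0.44,0.1,0.17],[0.41,-0.06,0.17]):
    print(t,rel(t,down(np.radians(-5.6))))
# pan corners check
cr=lambda u,v:(340+u*200/800,150+v*150/600)
a=onz("top",cr(197,405),0.002);b=onz("top",cr(190,546),0.002); print("lip",a.round(4),b.round(4),((a+b)/2).round(4),np.degrees(np.arctan2(*(a-b)[:2][::-1])).round(2),np.linalg.norm(a-b).round(4))
E
```

```text
handle tri [ 0.3813 -0.2883  0.0612]
[0.3812, -0.2762, 0.17] (array([ -5.37, -10.69, -52.07]), array([-0.44, 93.62, -0.25]))
[0.44, 0.1, 0.17] (array([ -0.8 , -10.4 , -14.27]), array([-0.44, 93.62, -0.25]))
[0.41, -0.06, 0.17] (array([ -3.24, -10.52, -30.36]), array([-0.44, 93.62, -0.25]))
lip [ 0.4464 -0.1341  0.002 ] [ 0.3441 -0.124   0.002 ] [ 0.3952 -0.1291  0.002 ] -5.63 0.1028
```

Emit:
play_rows(series="0 0 0.6 0 0 0 4.2;0 0 1 0 0 0 4.2;0 -4 1 0 0 0 5;0 -8 1 0 0 0 6;0 -10.5 0 0 7 0 6;-0.5 -10.5 -4 0 14 0 6;-1 -10.5 -8 0 21 0 6;-1.4 -10.5 -12 0 28 0 6;-1.9 -10.5 -16 0 35 0 6;-2.3 -10.5 -20 0 42 0 6;-2.7 -10.5 -24 0 49 0 6;-3 -10.5 -28 0 56 0 6")

```text
time: 4.33
tool_pos: [0.4117, -0.0384, 0.1697]
tcp_rot: [-1.415, 0.793, -0.79]
wrist_force: [0.8, -0.5, 0.5]
width: 0.7
```

```bash
python3 - <<'E'
from h import *
p,r,s=st()
for t in ([0.381,-0.277,0.13],[0.381,-0.277,0.045]):
    print(t,rel(t,down(np.radians(-5.6))))
im=bot.read_camera("top"); cv2.imwrite("pics/top3.png",im); cv2.imwrite("pics/crop_tt3.png",cv2.resize(im[140:275,170:350],(800,600),interpolation=cv2.INTER_CUBIC))
E
```

```text
4.33 [ 0.4117 -0.0384  0.1697] [-0.159 -0.201  2.199  0.007  1.143 -0.715] [ 0.8 -0.5  0.5] [ 0.03 -0.04 -0.03] 0.7
[0.381, -0.277, 0.13] (array([ 18.7 ,   3.81, -15.17]), array([-0.17, 37.31, -0.35]))
[0.381, -0.277, 0.045] (array([ 18.74,  12.31, -15.21]), array([-0.17, 37.31, -0.35]))
```

View pics/crop_tt3.png

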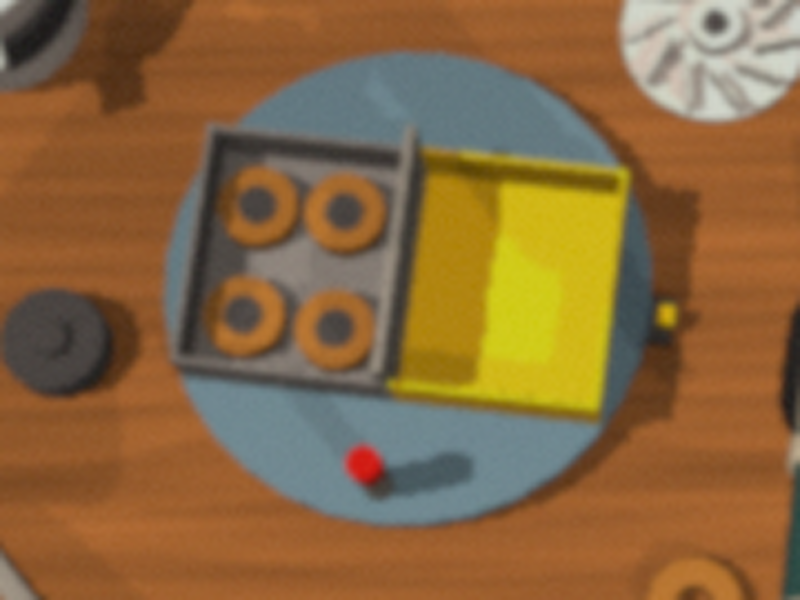

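The top crop shows the turntable at its stop: yellow bay (510,290) facing the pointer (667,315), post at (364,465), divider upright at (400,260). Now I go to the scoop handle and grip it.

Emit:
play_rows(series="3.2 0.7 -2.6 0 6.5 0 6;6.4 1.4 -5.2 0 13 0 6;9.6 2.1 -7.8 0 19.5 0 6;12.8 2.8 -10.4 0 26 0 6;16 3.4 -13 0 32.5 0 6;18.7 3.8 -15.2 0 37.3 0 6;18.7 3.8 -15.2 -0.2 37.3 -0.3 6;18.7 7 -15.2 -0.2 37.3 -0.3 6;18.7 10 -15.2 -0.2 37.3 -0.3 6;18.7 12.5 -15.2 -0.2 37.3 -0.3 6;18.7 12.5 -15.2 -0.2 37.3 -0.3 6")

```text
time: 5.3
tool_pos: [0.3733, -0.2801, 0.0392]
tcp_rot: [-1.164, 1.297, -1.281]
wrist_force: [-1.5, 1.2, -0.1]
width: 0.701
```

```bash
python3 - <<'E'
from h import *
p,r,s=st(); print(np.degrees(np.arctan2(*r.as_matrix()[:2,2][::-1])))
print(rel([0.381,-0.277,0.043],down(np.radians(-5.6))))
a=bot.read_camera("scene"); b=bot.read_camera("top")
cv2.imwrite("pics/g4.png",np.hstack([cv2.resize(a[180:300,120:280],(400,300),interpolation=cv2.INTER_CUBIC),cv2.resize(b[220:340,370:530],(400,300),interpolation=cv2.INTER_CUBIC)]))
# table post angle
im=cv2.imread("pics/top3.png");H,S,V=hsv(im); m=((H<6)|(H>174))&(S>180)&(V>120); m[:, :200]=0;m[:,300:]=0
y,x=np.nonzero(m); print(x.mean(),y.mean()); q=onz("top",(x.mean(),y.mean()),0.106); print(q, np.degrees(np.arctan2(*(q[:2]-AX)[::-1])),np.linalg.norm(q[:2]-AX))
E
```

```text
5.3 [ 0.3733 -0.2801  0.0392] [-0.693  0.089  2.203 -0.007  0.86  -0.582] [-1.5  1.2 -0.1] [ 0.05  0.06 -0.05] 0.701
-6.11731183610887
(array([-0.39, -0.38,  0.72]), array([ 0.64, -0.52, -0.06]))
251.84615384615384 244.25641025641025
[0.45606951 0.25256338 0.106     ] 171.58931070111714 0.130332201963225
```

View pics/g4.png

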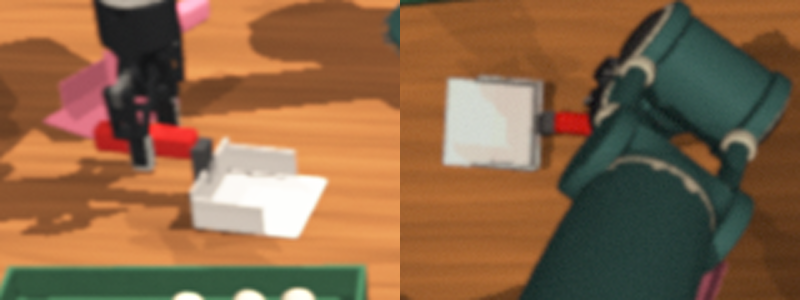

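The left crop shows the fingers straddling the red handle at about (145,135). I apply a small correction and close.

Emit:
play_rows(series="-0.4 -0.4 0.7 0.6 -0.5 0 6;-0.4 -0.4 0.7 0.6 -0.5 0 6;-0.4 -0.4 0.7 0.6 -0.5 0 2;-0.4 -0.4 0.7 0.6 -0.5 0 1;-0.4 -0.4 0.7 0.6 -0.5 0 1;-0.4 -0.4 0.7 0.6 -0.5 0 1;-0.4 -0.4 0.7 0.6 -0.5 0 1;-0.4 -0.4 0.7 0.6 -0.5 0 1;-0.4 -0.4 0.7 0.6 -0.5 0 1", newtons=110)

```text
time: 6.15
tool_pos: [0.3845, -0.2799, 0.0488]
tcp_rot: [-1.16, 1.274, -1.287]
wrist_force: [-1.2, -0.4, 6.0]
width: 0.262
```

```bash
python3 - <<'E'
from h import *
p,r,s=st(); print(np.degrees(np.arctan2(*r.as_matrix()[:2,2][::-1])), r.as_matrix().round(3).tolist())
E
```

```text
6.15 [ 0.3845 -0.2799  0.0488] [-0.682  0.078  2.192  0.     0.863 -0.585] [-1.2 -0.4  6. ] [0.35 0.34 0.2 ] 0.262
-5.585779805198659 [[-0.097, 0.006, 0.995], [-0.995, -0.005, -0.097], [0.004, -1.0, 0.007]]
```

```bash
python3 - <<'E'
from h import *
for i in range(2):
    bot.read_camera("top"); st()
a=bot.read_camera("scene"); st()
cv2.imwrite("pics/g5.png",cv2.resize(a[180:300,120:280],(800,600),interpolation=cv2.INTER_CUBIC))
E
```

```text
6.2 [ 0.3845 -0.2799  0.0488] [-0.682  0.078  2.192  0.     0.863 -0.585] [-1.4 -0.3  7.2] [0.36 0.38 0.2 ] 0.256
6.25 [ 0.3845 -0.2799  0.0488] [-0.682  0.078  2.192  0.     0.863 -0.585] [-0.9 -0.3  6.9] [0.34 0.34 0.24] 0.259
6.3 [ 0.3845 -0.2799  0.0488] [-0.682  0.078  2.192  0.     0.863 -0.585] [-1.1 -0.7  5.7] [0.39 0.42 0.2 ] 0.254
```

View pics/g5.png

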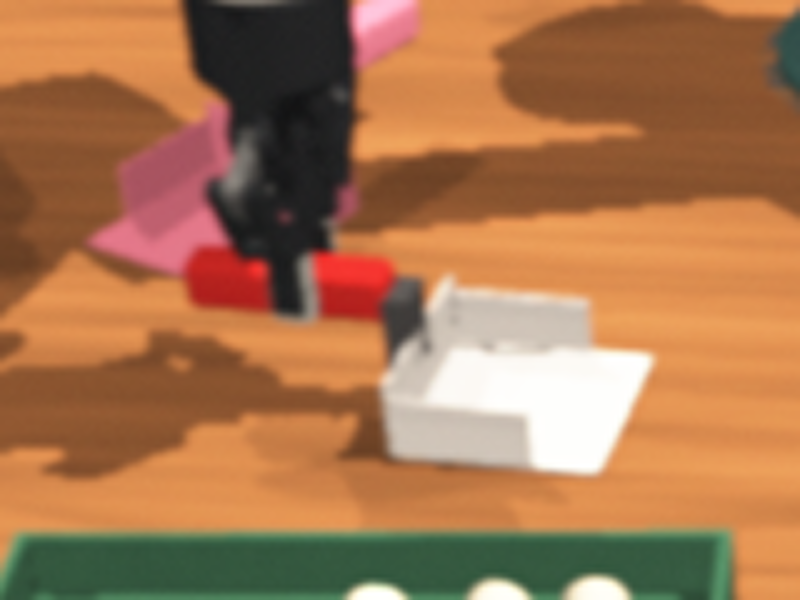

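The crop shows the fingers clamped on the middle of the red handle at (295,280) and the scoop still level. I refine the tray geometry from an enlarged crop before lifting.

```bash
python3 - <<'E'
from h import *
im=cv2.imread("pics/top0.png")
c=cv2.resize(im[160:232,350:478],None,fx=6.25,fy=6.25,interpolation=cv2.INTER_CUBIC)
# overlay predicted tray outlines for given pose
def draw(cx,cy,ang,col):
    a=np.radians(ang); u=np.array([np.cos(a),np.sin(a)]); v=np.array([-u[1],u[0]])
    for L,Wd,z in((.155,.0675,.035),(.150,.0625,.035),(.150,.0625,.005),(.155,.0675,0)):
        pts=[]
        for sx,sy in((1,1),(1,-1),(-1,-1),(-1,1)):
            q=np.array([cx,cy])+u*sx*L+v*sy*Wd; pts.append((proj("top",[q[0],q[1],z])-[350,160]+.5)*6.25)
        cv2.polylines(c,[np.int32(pts)],True,col,1)
draw(0.6083,-0.2032,94.5,(0,0,255))
cv2.imwrite("pics/tray.png",c)
E
```

```text
(no output)
```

View pics/tray.png

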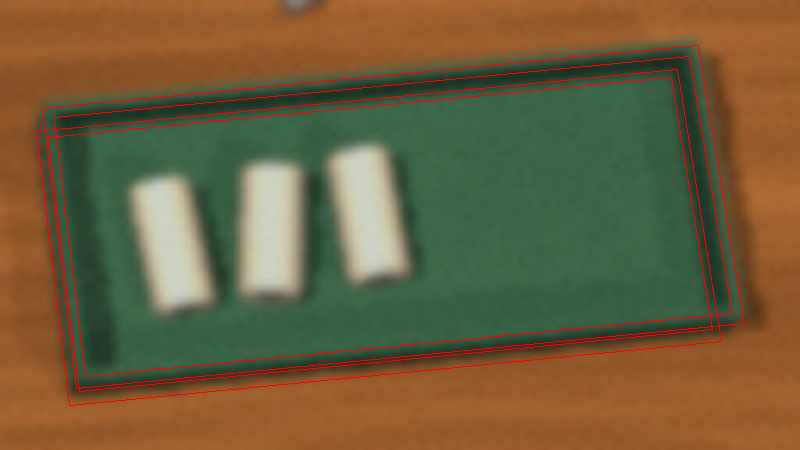

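The measured tray outline (drawn in red) fits the picture within about 1 px (under 3 mm): rim corners (42,108), (697,47), (742,322), (78,390). Now I lift the scoop and carry it over the free end of the tray.

```bash
python3 - <<'E'
from h import *
cr=lambda u,v:(95+u*200/800,200+v*150/600)
for n,uv in(("far-left",(117,348)),("far-right",(685,345)),("near-right",(672,499)),("near-left",(43,504))): print(n,onz("scene",cr(*uv),0.035).round(4))
cr=lambda u,v:(350-.5+u/6.25,160-.5+v/6.25)
for n,uv in(("A",(42,109)),("B",(697,48)),("C",(742,322)),("D",(77,388))): print(n,onz("top",cr(*uv),0.035).round(4))
t=[0.623,-0.390,0.16]; print(rel(t,down(np.radians(4.5))))
p,r,s=pose()
# check FK orientation
def fk(q): 
    M=(R.from_euler('z',q[0])*R.from_euler('y',q[1]+q[2])*R.from_euler('z',q[3])*R.from_euler('y',q[4])*R.from_euler('z',q[5])).as_matrix()
    return np.c_[-M[:,1],M[:,2],-M[:,0]]
print(fk(s["q"]).round(3),r.as_matrix().round(3))
E
```

```text
far-left [ 0.5595 -0.3589  0.035 ]
far-right [ 0.5332 -0.0535  0.035 ]
near-right [ 0.6619 -0.0407  0.035 ]
near-left [ 0.6893 -0.3494  0.035 ]
A [ 0.6633 -0.0432  0.035 ]
B [ 0.6865 -0.3515  0.035 ]
C [ 0.5538 -0.3619  0.035 ]
D [ 0.529  -0.0544  0.035 ]
(array([  8.68, -10.92,  24.89]), array([ -0.36, -10.09,   0.26]))
[[-0.097  0.006  0.995]
 [-0.995 -0.005 -0.097]
 [ 0.004 -1.     0.007]] [[-0.097  0.006  0.995]
 [-0.995 -0.005 -0.097]
 [ 0.004 -1.     0.007]]
```

Emit:
play_rows(series="0 -3 0 0 0 0 1;0 -6.5 0 0 0 0 1;0.5 -9.5 1.5 0 -1 0 1;1.5 -11 4 0 -2 0 1;2.5 -11 7.5 0 -3 0 1;3.5 -11 11 0 -4.5 0 1;4.7 -11 14.5 0 -6 0 1;5.9 -11 18 -0.3 -7.5 0.2 1;7.1 -11 21 -0.3 -8.8 0.2 1;8.1 -11 23.5 -0.3 -10.2 0.2 1;8.7 -11 24.9 -0.3 -10.2 0.2 1;8.7 -11 24.9 -0.3 -10.2 0.2 1")

```text
time: 7.3
tool_pos: [0.6255, -0.3915, 0.1595]
tcp_rot: [-1.246, 1.147, -1.152]
wrist_force: [-0.6, 0.1, -0.6]
width: 0.26
```

```bash
python3 - <<'E'
from h import *
a=bot.read_camera("scene"); b=bot.read_camera("top"); p,r,s=st(); print(np.degrees(np.arctan2(*r.as_matrix()[:2,2][::-1])),r.as_matrix()[:,1].round(3))
cv2.imwrite("pics/scene6.png",a);cv2.imwrite("pics/top6.png",b)
cv2.imwrite("pics/g6.png",np.vstack([cv2.resize(a[230:350,60:280],(550,300),interpolation=cv2.INTER_CUBIC),cv2.resize(b[130:250,350:570],(550,300),interpolation=cv2.INTER_CUBIC)]))
E
```

```text
7.4 [ 0.6225 -0.3899  0.1594] [-0.593  0.421  1.53  -0.     1.191 -0.674] [ 0.6 -0.3 -1.5] [-0.12 -0.03 -0.  ] 0.258
4.611974751929382 [-0.001  0.    -1.   ]
```

View pics/g6.png

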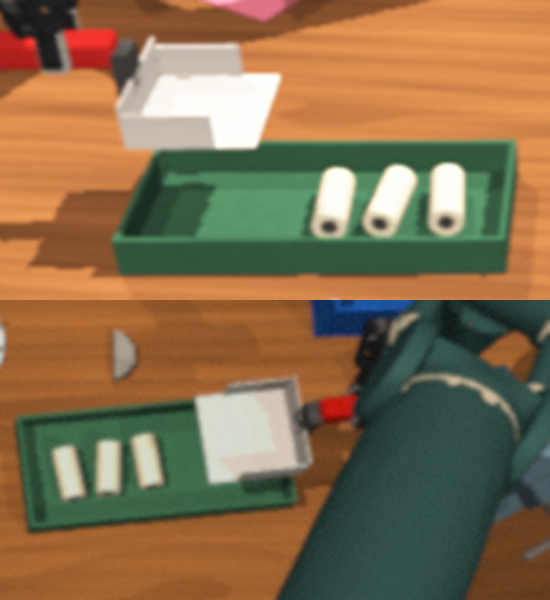

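The crop shows the scoop hanging level over the tray's empty end, with its lip from (279,75) to (257,148) in the scene half and from (195,397) to (208,483) in the top half. I triangulate the lip next.

```bash
python3 - <<'E'
from h import *
p,r,s=pose()
f=lambda u,v:(60+u/2.5-.3,230+v/2.5-.3); g=lambda u,v:(350+u/2.5-.3,130+(v-300)/2.5-.3)
A=tri([("scene",f(257,148)),("top",g(195,397))]);B=tri([("scene",f(279,75)),("top",g(208,483))])
print(A.round(4),B.round(4),np.linalg.norm(A-B).round(4)); L=(A+B)/2; print("lip mid",L.round(4))
d=L-p; M=r.as_matrix(); print("lip in tool",(M.T@d*1000).round(1),"nose dir",np.degrees(np.arctan2(*(A-B)[:2][::-1]))+90)
# rear wall top corners (z=40): scene (150,38)?,(120,105) top (297,378),(310,470)
C=tri([("scene",f(121,106)),("top",g(297,378))]);D=tri([("scene",f(152,39)),("top",g(310,470))]); print("rear top",C.round(4),D.round(4),(M.T@((C+D)/2-p)*1000).round(1))
u=np.array([np.cos(np.radians(94.6)),np.sin(np.radians(94.6))]); c=np.array([0.609,-0.202])
v=np.array([-u[1],u[0]]); print("tcp in tray",(p[:2]-c)@u,(p[:2]-c)@v,"lip",(L[:2]-c)@u,(L[:2]-c)@v)
E
```

```text
[ 0.6588 -0.2346  0.1098] [ 0.56   -0.2438  0.1116] 0.0992
lip mid [ 0.6094 -0.2392  0.1107]
lip in tool [-151.3   48.8   -1. ] nose dir 95.32567245304482
rear top [ 0.6642 -0.3347  0.1481] [ 0.5634 -0.3449  0.1441] [-50.6  13.3  -4.7]
tcp in tray -0.18836724886553896 0.0015653570671063871 lip -0.03708000987258203 0.002605598469284849
```

Lip is 151 mm ahead and 49 mm below the TCP, held level. I lower it into the tray with a 2.5° nose-down tilt, stopping just above the floor.

Emit:
play_rows(series="-0.3 2.5 0 0 0 0 1;-0.6 5 0 0 0 -1 1;-0.8 7.5 0 0 0 -2 1;-0.8 9 0 0 0 -2.5 1;-0.8 9.5 0 0 0 -2.5 1;-0.8 9.6 0 0 0 -2.5 1;-0.8 9.7 0 0 0 -2.5 1;-0.8 9.8 0 0 0 -2.5 1;-0.8 9.9 0 0 0 -2.5 1;-0.8 10 0 0 0 -2.5 1")

```text
time: 8.23
tool_pos: [0.6227, -0.3828, 0.0612]
tcp_rot: [-1.277, 1.126, -1.184]
wrist_force: [-0.2, 0.7, -2.1]
width: 0.254
```

```bash
cat >> h.py <<'E'
def lip():
    p,r,s=pose(); return p+r.apply([-0.152,0.0488,0])
TU=np.array([np.cos(np.radians(94.6)),np.sin(np.radians(94.6))]); TC=np.array([0.609,-0.202])
def tr(P): 
    d=np.array(P)[:2]-TC; return np.round([d@TU*1000,d@np.array([-TU[1],TU[0]])*1000],1)
def pitch():
    M=pose()[1].as_matrix(); return np.degrees(np.arcsin(M[2,0]))  # + = nose down
E
python3 - <<'E'
from h import *
a=bot.read_camera("scene"); b=bot.read_camera("top"); st(); print("lip",lip().round(4),"tray",tr(lip()),"pitch",pitch())
cv2.imwrite("pics/g7.png",np.vstack([cv2.resize(a[230:350,60:280],(550,300),interpolation=cv2.INTER_CUBIC),cv2.resize(b[130:250,350:570],(550,300),interpolation=cv2.INTER_CUBIC)]))
E
```

```text
8.33 [ 0.6223 -0.3825  0.0604] [-0.568  0.485  1.635 -0.042  0.995 -0.626] [-0.2 -0.7 -1. ] [-0.05 -0.04 -0.07] 0.254
lip [ 0.6103 -0.2332  0.0049] tray [-31.3   1.2] pitch 2.5373768263984386
```

View pics/g7.png

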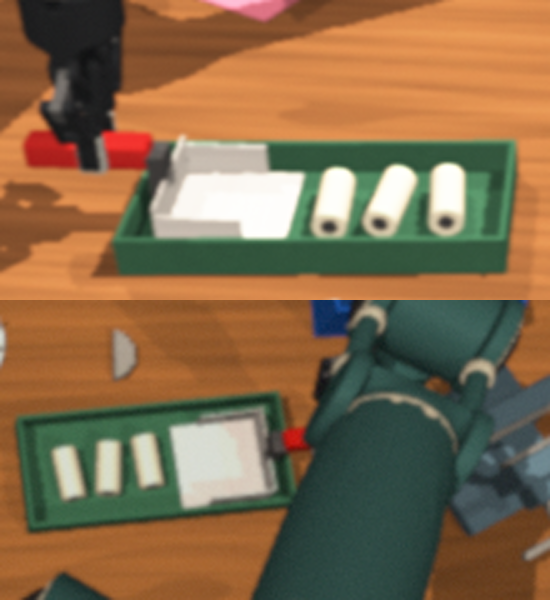

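The scoop sits inside the tray with its lip at about tray x = -31 mm, and all three spacers lie untouched ahead of it, at (333,200), (390,200), (446,200). I press lightly and push forward.

Emit:
play_rows(series="0 0.15 0 0 0 0 1;0 0.2 0 0 0 0 1;-1 0.16 0 0 0 0 1;-2 0.11 0 0 0 0 1;-3 0.07 0 0 0 0 1;-4 0.02 0 0 0 0 1;-5 -0.02 0 0 0 0 1;-6 -0.07 0 0 0 0 1;-7 -0.11 0 0 0 0 1;-8 -0.15 0 0 0 0 1;-9 -0.2 0 0 0 0 1;-9 -0.2 0 0 0 0 1")

```text
time: 9.33
tool_pos: [0.615, -0.2899, 0.0583]
tcp_rot: [-1.276, 1.128, -1.181]
wrist_force: [0.4, 2.6, 1.7]
width: 0.257
```

```bash
python3 - <<'E'
from h import *
a=bot.read_camera("scene"); b=bot.read_camera("top"); st(); print("lip",lip().round(4),"tray",tr(lip()),"pitch",pitch())
cv2.imwrite("pics/g8.png",np.vstack([cv2.resize(a[230:350,60:280],(550,300),interpolation=cv2.INTER_CUBIC),cv2.resize(b[130:250,350:570],(550,300),interpolation=cv2.INTER_CUBIC)]))
E
```

```text
9.43 [ 0.6148 -0.2904  0.0577] [-0.46   0.408  1.754 -0.043  0.96  -0.515] [0.8 2.2 2. ] [ 1.26 -0.34 -0.06] 0.26
lip [ 0.6028 -0.141   0.0027] tray [61.3  1.3] pitch 2.356849263405833
```

View pics/g8.png

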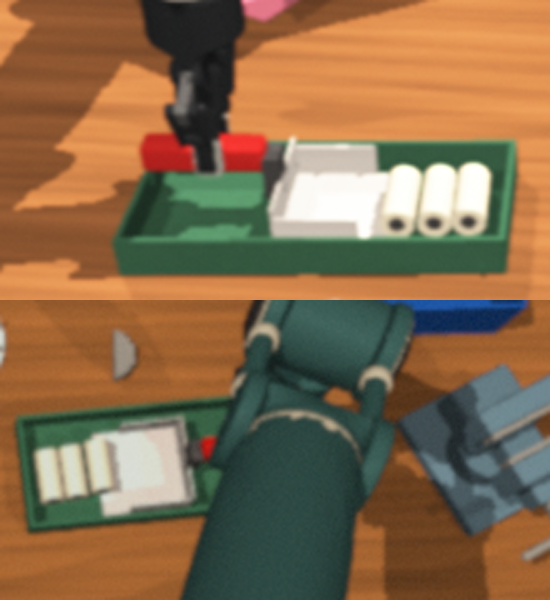

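The three rollers have been rolled together ahead of the lip, at (402,200), (438,200), (472,200), and the push force is only 2 N. I continue towards the far wall.

Emit:
play_rows(series="-0.7 0.07 0 0 0 0 1;-1.4 0.04 0 0 0 0 1;-2.1 0.01 0 0 0 0 1;-2.8 -0.01 0 0 0 0 1;-3.5 -0.04 0 0 0 0 1;-4.2 -0.07 0 0 0 0 1;-4.9 -0.1 0 0 0 0 1;-5.6 -0.13 0 0 0 0 1;-5.6 -0.13 0 0 0 0 1")

```text
time: 10.18
tool_pos: [0.6112, -0.2349, 0.0577]
tcp_rot: [-1.275, 1.127, -1.182]
wrist_force: [0.7, -1.8, 5.4]
width: 0.258
```

```bash
python3 - <<'E'
from h import *
a=bot.read_camera("scene"); b=bot.read_camera("top"); st(); print("lip",lip().round(4),"tray",tr(lip()),"pitch",pitch())
cv2.imwrite("pics/g9.png",np.vstack([cv2.resize(a[230:350,60:280],(550,300),interpolation=cv2.INTER_CUBIC),cv2.resize(b[130:250,350:570],(550,300),interpolation=cv2.INTER_CUBIC)]))
E
```

```text
10.28 [ 0.6111 -0.235   0.0574] [-0.386  0.368  1.812 -0.046  0.943 -0.439] [-0.2 -1.4  5.3] [ 0.61 -0.28 -0.13] 0.255
lip [ 0.5992 -0.0857  0.0023] tray [116.7   0.4] pitch 2.4058618095141187
```

View pics/g9.png

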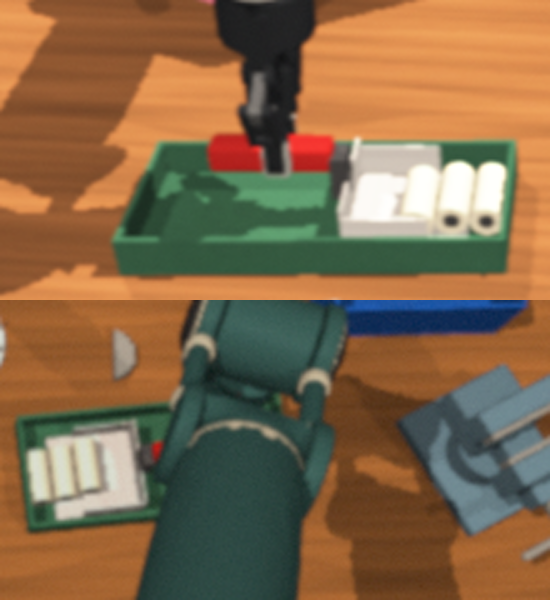

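Two rollers now ride on the pan, at (420,195) and (457,195); the third, at (489,195), is against the wall with the lip about to go under it.

Emit:
play_rows(series="-0.6 0.04 0 0 0 0 1;-1.2 0.02 0 0 0 0 1;-1.8 -0.01 0 0 0 0 1;-2.3 -0.04 0 0 0 0 1;-2.7 -0.05 0 0 0 0 1;-3.0 -0.07 0 0 0 0 1;-3.2 -0.08 0 0 0 0 1;-3.2 -0.08 0 0 0 0 1")

```text
time: 10.95
tool_pos: [0.6097, -0.2049, 0.0582]
tcp_rot: [-1.275, 1.125, -1.185]
wrist_force: [0.7, -5.4, 5.5]
width: 0.255
```

```bash
python3 - <<'E'
from h import *
a=bot.read_camera("scene"); b=bot.read_camera("top"); st(); print("lip",lip().round(4),"tray",tr(lip()),"pitch",pitch())
cv2.imwrite("pics/g10.png",np.vstack([cv2.resize(a[230:350,60:280],(550,300),interpolation=cv2.INTER_CUBIC),cv2.resize(b[130:250,340:560],(550,300),interpolation=cv2.INTER_CUBIC)]))
E
```

```text
11.05 [ 0.6097 -0.205   0.0581] [-0.342  0.347  1.839 -0.049  0.935 -0.393] [ 1.3 -5.1  5.9] [-0.05 -0.17 -0.  ] 0.262
lip [ 0.5979 -0.0558  0.0025] tray [146.6  -0.7] pitch 2.572735604914323
```

View pics/g10.png

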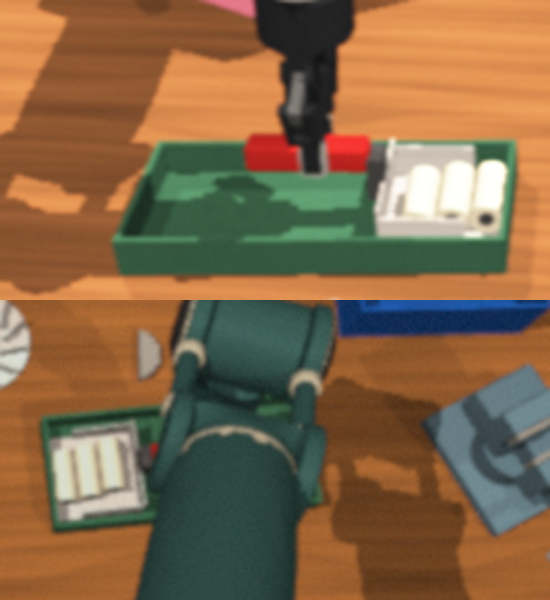

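All three rollers are on the pan, at (423,192), (457,190), (489,195), and the lip is at the tray's end wall with 5 N. I push 2 mm more, then tilt the nose up so they roll to the rear.

Emit:
play_rows(series="-0.2 0 0 0 0 0 1;-0.2 0 0 0 0 0.5 1;-0.1 0 0 0 0 2.5 1;0.05 0 0 0 0 5 1;0.25 0 0 0 0 7.5 1;0.45 0 0 0 0 10 1;0.65 0 0 0 0 12.5 1;0.9 0 0 0 0 15 1;1.1 -0.2 0 0 0 17 1;1.1 -0.2 0 0 0 17 1;1.1 -0.2 0 0 0 17 1")

```text
time: 11.97
tool_pos: [0.6092, -0.2163, 0.0585]
tcp_rot: [-1.065, 1.268, -0.962]
wrist_force: [-0.3, 0.7, -3.1]
width: 0.257
```

```bash
python3 - <<'E'
from h import *
a=bot.read_camera("scene"); b=bot.read_camera("top"); st(); print("lip",lip().round(4),"tray",tr(lip()),"pitch",pitch())
cv2.imwrite("pics/g11.png",np.vstack([cv2.resize(a[230:350,60:280],(550,300),interpolation=cv2.INTER_CUBIC),cv2.resize(b[130:250,340:560],(550,300),interpolation=cv2.INTER_CUBIC)]))
E
```

```text
12.07 [ 0.6097 -0.2153  0.0593] [-0.492  0.44   1.727  0.235  1.123 -0.69 ] [ 0.6 -0.2 -2.8] [-0.5  -0.06  0.02] 0.26
lip [ 0.5969 -0.0565  0.05  ] tray [146.    0.4] pitch -14.434685877523167
```

View pics/g11.png

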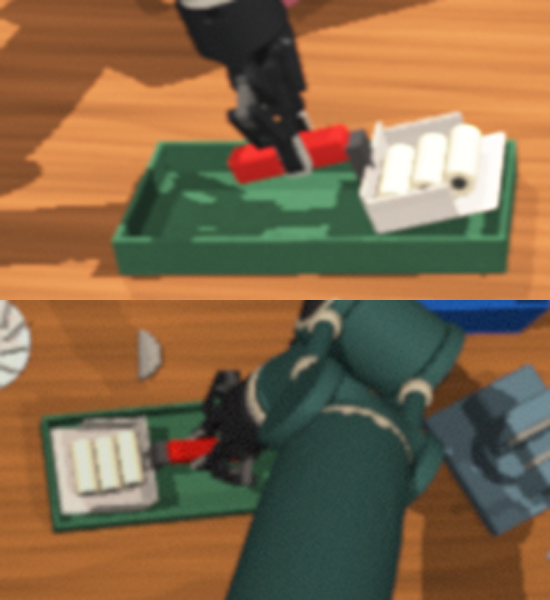

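All three rollers rolled back against the rear wall, at (397,170), (430,160), (463,157) in the crop, and the wrist carries 2.8 N, which fits the scoop plus three spacers. Next I compute the bay at the stop and the pour poses, with a quick joint-range check.

```bash
cat > ik.py <<'E'
from h import *
from scipy.optimize import least_squares
D=[([0.2506,0.626,0.2299],[1.1531,0.2648,1.6054,0,1.2737,-0.0369]),
([0.4696,0.3055,0.0685],[0.533,0.207,1.998,-0.001,0.939,-0.479]),
([0.4527,0.2451,0.0673],[0.448,0.127,2.096,-0.001,0.918,-1.046]),
([0.4117,-0.0384,0.1697],[-0.159,-0.201,2.199,0.007,1.143,-0.715]),
([0.3733,-0.2801,0.0392],[-0.693,0.089,2.203,-0.007,0.86,-0.582]),
([0.6225,-0.3899,0.1594],[-0.593,0.421,1.53,0,1.191,-0.674]),
([0.6148,-0.2904,0.0577],[-0.46,0.408,1.754,-0.043,0.96,-0.515]),
([0.6097,-0.205,0.0581],[-0.342,0.347,1.839,-0.049,0.935,-0.393]),
([0.6097,-0.2153,0.0593],[-0.492,0.44,1.727,0.235,1.123,-0.69])]
def fk(q,k):
    A=R.from_euler('z',q[0]);B=A*R.from_euler('y',q[1]);C=A*R.from_euler('y',q[1]+q[2])
    M=(C*R.from_euler('z',q[3])*R.from_euler('y',q[4])*R.from_euler('z',q[5])).as_matrix()
    p=A.apply([k[0],0,k[1]])+B.apply([0,0,k[2]])+C.apply([k[3],0,k[4]])+M[:,2]*k[5]
    return p,np.c_[-M[:,1],M[:,2],-M[:,0]]
sol=least_squares(lambda k:np.concatenate([fk(q,k)[0]-p for p,q in D]),[0,.2,.4,0,.4,.3]); K=sol.x
LO=np.array([-2.63,-.94,.31,-1.31,0,-2.55]);HI=np.array([2.63,2.18,2.57,4.45,2.66,2.55])
def ik(P,Rt,q0):
    M=Rt.as_matrix()
    def f(q):
        p,m=fk(q,K); return np.r_[(p-P)*5,R.from_matrix(m.T@M).as_rotvec()]
    s=least_squares(f,q0,bounds=(LO,HI)); return s.x,np.abs(s.fun).max()
def scoopR(head,nd): # heading deg, nose-down deg
    return down(np.radians(head-90))*R.from_rotvec([0,0,-np.radians(nd)])
def tcp_for_lip(L,head,nd):
    r=scoopR(head,nd); return np.array(L)-r.apply([-0.152,0.0488,0]),r
E
python3 - <<'E'
from ik import *
print("fit",K.round(4),np.abs(sol.fun).max())
cr=lambda u,v:(170-.4+u*180/800,140-.4+v*135/600)
o1=onz("top",cr(628,170),0.080);o2=onz("top",cr(600,417),0.080);d1=onz("top",cr(410,127),0.119);d2=onz("top",cr(388,393),0.119)
print("outer",o1.round(4),o2.round(4),"div",d1.round(4),d2.round(4))
for v in(o2-o1,d2-d1): print("out ang",np.degrees(np.arctan2(v[1],v[0]))+90, np.linalg.norm(v))
mo,md=(o1+o2)/2,(d1+d2)/2; print("bay centre",((mo+md)/2).round(4), np.linalg.norm((mo-md)[:2]))
q=np.array(pose()[2]["q"])
BC=AX+0.067*np.array([np.cos(np.radians(263.5)),np.sin(np.radians(263.5))]); print("BC from axis",BC)
for nd,z in((-18,.12),(0,.10),(15,.09),(30,.085),(45,.085),(55,.09)):
    P,r=tcp_for_lip([BC[0],BC[1],z],83.5,nd); q,e=ik(P,r,q); print(nd,P.round(3),q.round(2),round(e,4))
E
```

```text
fit [-3.000e-04  3.001e-01  5.157e-01 -5.000e-04  5.651e-01  4.020e-01] 0.02637645663082036
outer [0.6486 0.0894 0.08  ] [0.4884 0.1099 0.08  ] div [0.6666 0.2241 0.119 ] [0.4978 0.2374 0.119 ]
out ang 262.7110906709259 0.16153019685511327
out ang 265.4833083130986 0.16926469197492913
bay centre [0.5754 0.1652 0.0995] 0.13186662835488222
BC from axis [0.57741538 0.16693069]
-18 [0.559 0.008 0.119] [-0.21  0.16  1.98  0.36  1.05 -0.28] 0.0
0 [0.56  0.016 0.149] [ 0.03  0.12  1.94 -0.    1.09  0.14] 0.0
15 [0.562 0.034 0.176] [ 0.23  0.16  1.86 -0.26  1.22  0.45] 0.0
30 [0.565 0.06  0.203] [ 0.42  0.26  1.76 -0.45  1.42  0.67] 0.0
45 [0.569 0.094 0.227] [ 0.56  0.42  1.63 -0.59  1.64  0.8 ] 0.0
55 [0.572 0.12  0.243] [ 0.63  0.53  1.54 -0.66  1.78  0.85] 0.0
```

```bash
python3 - <<'E'
from ik import *
p,r,s=st()
up=np.array([p[0],p[1],0.16])
end,re=tcp_for_lip([0.577,0.163,0.135],83.5,-18)
print("end",end)
for f in (0,):
    print("lift",rel(up,scoopR(94.6,-18)))
fr=[0.04,.14,.28,.43,.58,.72,.83,.92,.97,1]
for i,f in enumerate(fr):
    P=up+(end-up)*f; d,v=rel(P,scoopR(94.6-11.1*f,-18)); print(f,d.round(1),v.round(1))
E
```

```text
12.07 [ 0.6097 -0.2153  0.0593] [-0.492  0.44   1.727  0.235  1.123 -0.69 ] [ 0.6 -0.2 -2.8] [-0.5  -0.06  0.02] 0.26
end [0.55892817 0.00438557 0.13444097]
lift (array([-2.51, -9.75,  0.01]), array([-0.07,  0.02,  3.57]))
0.04 [-3.4 -9.4 -0.1] [0.  0.4 3.6]
0.14 [-5.4 -8.6 -0.4] [0.4 1.5 3.6]
0.28 [-8.4 -7.5 -0.9] [0.8 3.  3.6]
0.43 [-11.5  -6.3  -1.4] [1.3 4.6 3.6]
0.58 [-14.7  -5.1  -1.9] [1.7 6.2 3.6]
0.72 [-17.6  -4.   -2.4] [2.2 7.7 3.6]
0.83 [-19.9  -3.1  -2.7] [2.5 8.9 3.6]
0.92 [-21.8  -2.4  -3. ] [2.8 9.8 3.6]
0.97 [-22.8  -2.   -3.2] [ 2.9 10.4  3.6]
1 [-23.5  -1.7  -3.3] [ 3.  10.7  3.6]
```

Emit:
play_rows(series="-0.6 -2.5 0 0 0 1 1;-1.4 -5.5 0 0 0 2 1;-2 -8.2 0 0 0 3 1;-2.5 -9.5 0 0 0 3.6 1;-3.4 -9.4 -0.1 0 0.4 3.6 1;-5.4 -8.6 -0.4 0.4 1.5 3.6 1;-8.4 -7.5 -0.9 0.8 3 3.6 1;-11.5 -6.3 -1.4 1.3 4.6 3.6 1;-14.7 -5.1 -1.9 1.7 6.2 3.6 1;-17.6 -4 -2.4 2.2 7.7 3.6 1;-19.9 -3.1 -2.7 2.5 8.9 3.6 1;-21.5 -2.5 -3 2.8 9.8 3.6 1")

```text
time: 13.07
tool_pos: [0.56, -0.0125, 0.1347]
tcp_rot: [-0.918, 1.403, -1.044]
wrist_force: [0.1, -0.2, -2.8]
width: 0.258
```

```bash
python3 - <<'E'
from ik import *
a=bot.read_camera("scene"); b=bot.read_camera("top"); st(); print("lip",lip().round(4),"pitch",pitch())
end,re=tcp_for_lip([0.577,0.163,0.13],83.5,-18); print(rel(end,re))
cv2.imwrite("pics/g12.png",np.vstack([cv2.resize(a[200:360,160:440],(525,300),interpolation=cv2.INTER_CUBIC),cv2.resize(b[130:270,220:465],(525,300),interpolation=cv2.INTER_CUBIC)]))
E
```

```text
13.17 [ 0.5594 -0.0121  0.1346] [-0.258  0.154  1.957  0.348  1.114 -0.332] [ 0.2 -0.4 -2.7] [-0.57  0.06  0.01] 0.257
lip [0.5743 0.1469 0.1355] pitch -18.104047377171508
(array([-1.39,  1.  , -0.2 ]), array([ 0.65,  1.  , -0.1 ]))
```

View pics/g12.png

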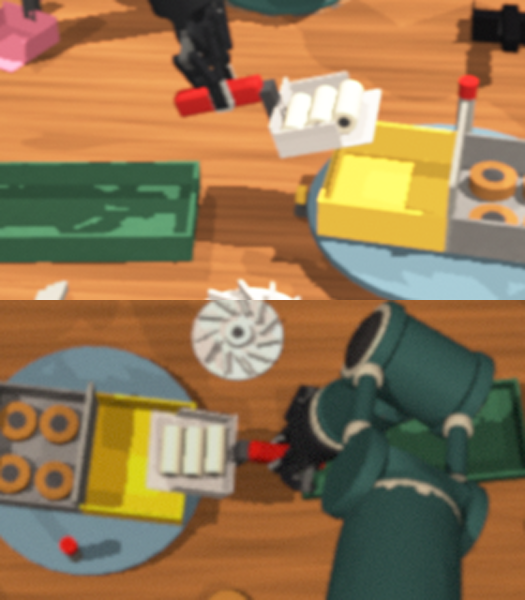

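The pan with its three spacers is over the yellow bay: lip at about (150,450) in the lower half, bay spanning (85..195, 395..520). I compute the pour rows, pivoting about the lip.

```bash
python3 - <<'E'
from ik import *
for nd,z,y in((-16,.128,.157),(-12,.118,.163),(-6,.112,.163),(0,.105,.163),(4,.1,.163),(8,.096,.163),(12,.092,.163),(16,.088,.163),(20,.085,.163),(24,.082,.163),(28,.08,.163)):
    P,r=tcp_for_lip([0.577,y,z],83.5,nd); d,v=rel(P,r); print(nd,d.round(1),v.round(1))
E
```

```text
-16 [-0.9  0.5 -0.1] [ 0.6  1.  -2.1]
-12 [-1.6  0.6 -0.2] [ 0.6  1.  -6.1]
-6 [-2.2 -0.3 -0.2] [  0.5   1.1 -12.1]
0 [-2.9 -1.1 -0.2] [  0.5   1.1 -18.1]
4 [-3.4 -1.5 -0.2] [  0.4   1.1 -22.1]
8 [-4.  -1.9 -0.2] [  0.4   1.1 -26.1]
12 [-4.7 -2.3 -0.2] [  0.4   1.1 -30.1]
16 [-5.4 -2.7 -0.2] [  0.3   1.2 -34.1]
20 [-6.2 -3.  -0.2] [  0.3   1.2 -38.1]
24 [-7.1 -3.3 -0.2] [  0.2   1.2 -42.1]
28 [-8.  -3.7 -0.1] [  0.2   1.2 -46.1]
```

Emit:
play_rows(series="-0.9 0.5 -0.1 0.6 1 -2 1;-1.6 0.6 -0.2 0.6 1 -6 1;-2.2 -0.3 -0.2 0.5 1 -12 1;-2.9 -1.1 -0.2 0.5 1 -18 1;-3.4 -1.5 -0.2 0.4 1 -22 1;-4 -1.9 -0.2 0.4 1 -26 1;-4.7 -2.3 -0.2 0.4 1 -30 1;-5.4 -2.7 -0.2 0.3 1.2 -34 1;-6.2 -3 -0.2 0.3 1.2 -38 1;-7.1 -3.3 -0.2 0.2 1.2 -42 1;-8 -3.7 -0.1 0.2 1.2 -46 1;-8 -3.7 -0.1 0.2 1.2 -46 1")

```text
time: 14.17
tool_pos: [0.5648, 0.0555, 0.1936]
tcp_rot: [-1.531, 1.038, -1.633]
wrist_force: [0.6, 0.2, -2.4]
width: 0.262
```

```bash
python3 - <<'E'
from ik import *
a=bot.read_camera("scene"); b=bot.read_camera("top"); st(); print("lip",lip().round(4),"pitch",pitch())
cv2.imwrite("pics/g13.png",np.vstack([cv2.resize(a[200:360,200:480],(525,300),interpolation=cv2.INTER_CUBIC),cv2.resize(b[130:270,200:445],(525,300),interpolation=cv2.INTER_CUBIC)]))
E
```

```text
14.27 [0.5643 0.0533 0.1935] [ 0.313  0.222  1.804 -0.451  1.354  0.575] [-0.4 -0.9 -2. ] [ 0.22 -0.    0.02] 0.259
lip [0.5765 0.1642 0.0793] pitch 27.860513525301904
```

View pics/g13.png

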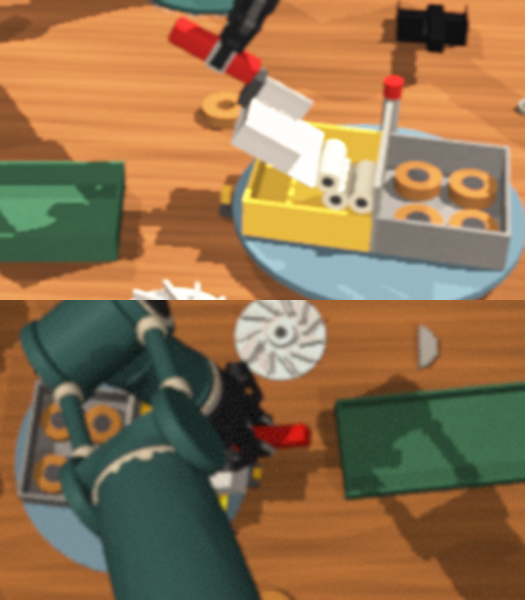

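```bash
python3 - <<'E'
from ik import *
a=bot.read_camera("scene"); st()
cv2.imwrite("pics/g14.png",cv2.resize(a[230:330,310:443],(800,600),interpolation=cv2.INTER_CUBIC))
E
```

```text
14.32 [0.5642 0.0524 0.1938] [ 0.311  0.221  1.804 -0.451  1.354  0.575] [-0.1 -0.2 -1.8] [ 0.25 -0.04  0.02] 0.257
```

View pics/g14.png

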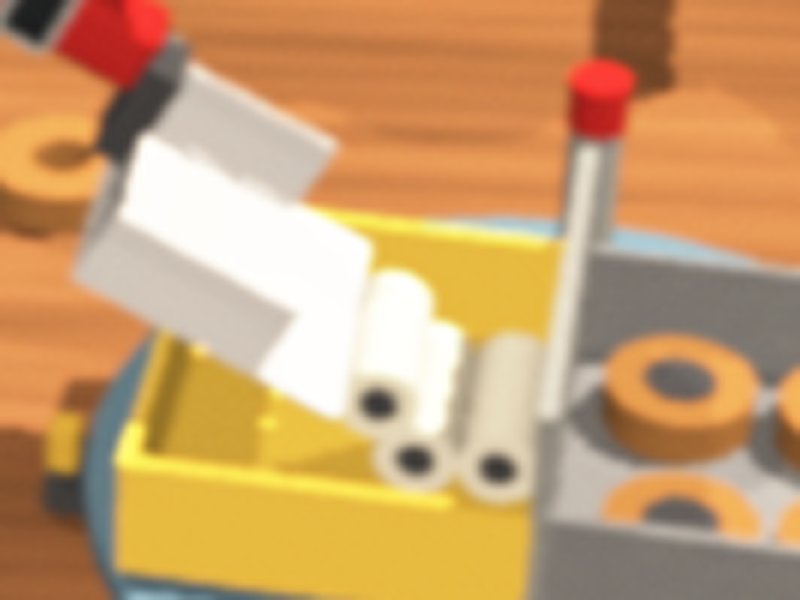

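The pan is empty: two spacers lie on the bay floor (415,460), (497,465), and the third leans on the lip at (380,400). I withdraw the scoop straight back along its own slope so it drops in.

Emit:
play_rows(series="0.5 0 0 0 0 0 1;1.2 0 0 0 0 0 1;2.2 0 0 0 0 0 1;3.4 0 0 0 0 0 1;5 0 0 0 0 0 1;7 0 0 0 0 0 1;9 0 0 0 0 0 1;11 0 0 0 0 0 1;13 0 0 0 0 0 1;14 0 0 0 0 0 1")

```text
time: 15.15
tool_pos: [0.5502, -0.0738, 0.2618]
tcp_rot: [-1.527, 1.043, -1.638]
wrist_force: [-0.2, -0.2, -2.2]
width: 0.255
```

```bash
python3 - <<'E'
from ik import *
a=bot.read_camera("scene"); b=bot.read_camera("top"); st(); print("lip",lip().round(4),"pitch",pitch())
cv2.imwrite("pics/scene15.png",a)
cv2.imwrite("pics/g15.png",np.vstack([cv2.resize(a[200:360,240:520],(525,300),interpolation=cv2.INTER_CUBIC),cv2.resize(b[130:270,200:445],(525,300),interpolation=cv2.INTER_CUBIC)]))
E
```

```text
15.25 [ 0.5505 -0.0728  0.2613] [ 0.111  0.084  1.833 -0.484  1.367  0.361] [ 0.6  0.  -2.3] [ 0.24 -0.03  0.01] 0.261
lip [0.5636 0.0381 0.1471] pitch 27.84482523810334
```

View pics/g15.png

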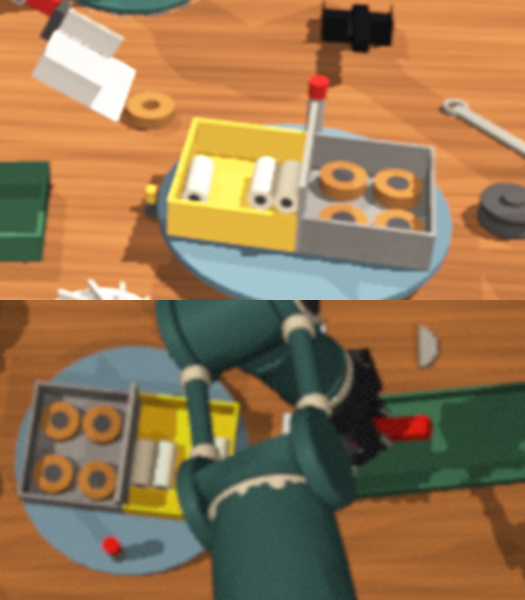

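All three spacers lie in the yellow bay, at (198,178), (262,180), (287,185) in the upper half, and the turntable has not moved. Now I take the scoop back to its bare place on the counter.

```bash
python3 - <<'E'
from ik import *
T=np.array([0.3845,-0.28,0.12]); r1=scoopR(84.4,0); print(rel(T,r1))
p,r,s=pose(); q,e=ik(T,r1,s["q"]); print(q.round(2),e)
for f in (.05,.15,.28,.42,.56,.7,.82,.92,1): 
    P=p+(T-p)*f; w=(r.inv()*r1).as_rotvec()*min(1,f*1.3); d,v=rel(P,r*R.from_rotvec(w)); print(f,d.round(1),v.round(1))
E
```

```text
(array([ 13.31,  22.98, -14.12]), array([ 0.15, -1.04, 27.85]))
[-0.63 -0.01  2.13 -0.    1.02 -0.53] 4.060457175817463e-10
0.05 [ 0.7  1.2 -0.7] [ 0.  -0.1  1.8]
0.15 [ 2.   3.4 -2.1] [ 0.  -0.2  5.4]
0.28 [ 3.7  6.4 -4. ] [ 0.1 -0.4 10.1]
0.42 [ 5.6  9.6 -5.9] [ 0.1 -0.6 15.2]
0.56 [ 7.4 12.9 -7.9] [ 0.1 -0.8 20.3]
0.7 [ 9.3 16.1 -9.9] [ 0.1 -0.9 25.3]
0.82 [ 10.9  18.8 -11.6] [ 0.2 -1.  27.8]
0.92 [ 12.2  21.1 -13. ] [ 0.2 -1.  27.8]
1 [ 13.3  23.  -14.1] [ 0.2 -1.  27.8]
```

Emit:
play_rows(series="0.7 1.2 -0.7 0 0 1.8 1;2 3.4 -2.1 0 -0.2 5.4 1;3.7 6.4 -4 0.1 -0.4 10 1;5.6 9.6 -5.9 0.1 -0.6 15.2 1;7.4 12.9 -7.9 0.1 -0.8 20.3 1;9.3 16.1 -9.9 0.1 -0.9 25.3 1;10.9 18.8 -11.6 0.2 -1 27.8 1;12.2 21.1 -13 0.2 -1 27.8 1;13.3 23 -14.1 0.2 -1 27.8 1;13.3 23 -14.1 0.2 -1 27.8 1;13.3 23 -14.1 0.2 -1 27.8 1")

```text
time: 16.17
tool_pos: [0.3834, -0.28, 0.1185]
tcp_rot: [-1.16, 1.284, -1.282]
wrist_force: [0.9, 0.6, -1.1]
width: 0.259
```

```bash
python3 - <<'E'
from ik import *
a=bot.read_camera("scene"); b=bot.read_camera("top"); st(); print("lip",lip().round(4),"pitch",pitch())
print(rel([0.3845,-0.28,0.054],scoopR(84.4,0)))
cv2.imwrite("pics/g16.png",np.vstack([cv2.resize(a[180:340,100:380],(525,300),interpolation=cv2.INTER_CUBIC),cv2.resize(b[130:330,200:550],(525,300),interpolation=cv2.INTER_CUBIC)]))
E
```

```text
16.27 [ 0.3853 -0.2797  0.12  ] [-0.68  -0.015  2.134  0.     1.021 -0.583] [-0.1 -0.1 -1.7] [-0.14  0.03  0.03] 0.26
lip [ 0.4003 -0.1285  0.0711] pitch 0.03485628352102407
(array([ 0.03,  6.6 , -0.09]), array([-0.09, -0.02,  0.03]))
```

View pics/g16.png

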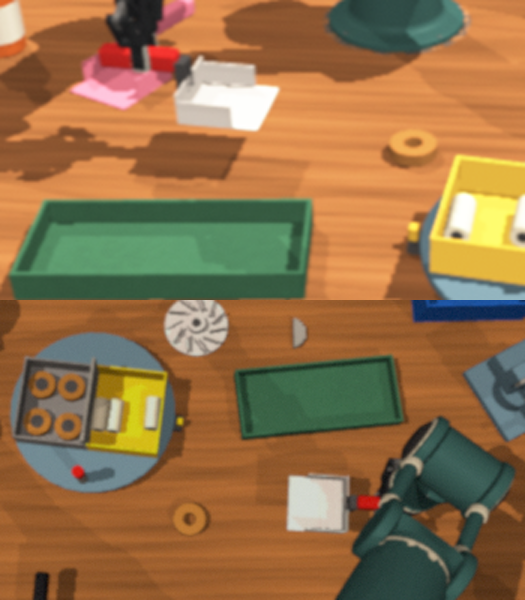

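The scoop hangs level above bare counter: pan at (228,97) in the upper half and (318,503) in the lower, where the tray shows empty and the bay holds the spacers. Now I lower it.

Emit:
play_rows(series="0 2 0 0 0 0 1;0 4 0 0 0 0 1;0 5.5 0 0 0 0 1;0 6.4 0 0 0 0 1;0 6.7 0 0 0 0 1;0 6.9 0 0 0 0 1;0 7.05 0 0 0 0 1;0 7.15 0 0 0 0 1;0 7.15 0 0 0 0 1")

```text
time: 17.02
tool_pos: [0.3861, -0.2801, 0.0493]
tcp_rot: [-1.16, 1.278, -1.283]
wrist_force: [-0.2, 0.7, -2.1]
width: 0.257
```

```bash
python3 - <<'E'
from ik import *
bot.read_camera("top"); st(); print("lip",lip().round(4),"pitch",pitch(), "roll", pose()[1].as_matrix()[2,2])
E
```

```text
17.07 [ 0.386  -0.2801  0.0492] [-6.800e-01  8.300e-02  2.186e+00  1.000e-03  8.690e-01 -5.830e-01] [-0.5 -0.8 -2.4] [-0.14  0.07  0.04] 0.258
lip [ 4.010e-01 -1.289e-01  2.000e-04] pitch 0.07747382598202256 roll 0.002750281048876674
```

Emit:
play_rows(series="0 0.08 0 0 0 0 1;0 0.15 0 0 0 0 1;0 0.2 0 0 0 0 1;0 0.2 0 0 0 0 1")

```text
time: 17.4
tool_pos: [0.3862, -0.2809, 0.0486]
tcp_rot: [-1.161, 1.278, -1.284]
wrist_force: [-4.2, 1.4, 7.8]
width: 0.254
```

```bash
python3 - <<'E'
from ik import *
a=bot.read_camera("scene"); st(); print("lip",lip().round(4),"pitch",pitch(), "roll", pose()[1].as_matrix()[2,2])
cv2.imwrite("pics/g17.png",cv2.resize(a[180:300,120:280],(800,600),interpolation=cv2.INTER_CUBIC))
E
```

```text
17.45 [ 0.3862 -0.2809  0.0486] [-0.681  0.085  2.186 -0.     0.867 -0.583] [-4.2 -0.4  7.6] [0.4  0.45 0.07] 0.259
lip [ 0.4013 -0.1297 -0.0005] pitch 0.1225802695134165 roll 0.0031959223060576414
```

View pics/g17.png

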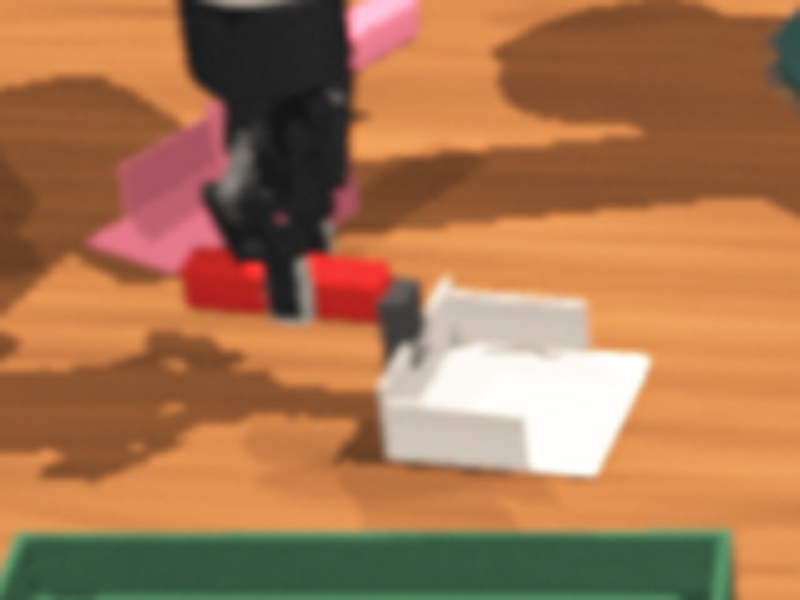

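The scoop sits flat on the counter (contact force 8 N, pitch 0.1°). I relieve the pressure, open and lift away.

Emit:
play_rows(series="0 -0.1 0 0 0 0 1;0 -0.1 0 0 0 0 6;0 -0.1 0 0 0 0 6;0 -0.1 0 0 0 0 6;0 -0.1 0 0 0 0 6;0 -0.1 0 0 0 0 6;0 -0.1 0 0 0 0 6")

```text
time: 18.03
tool_pos: [0.3862, -0.2808, 0.0495]
tcp_rot: [-1.161, 1.278, -1.284]
wrist_force: [-0.5, -0.1, -0.5]
width: 0.704
```

```bash
python3 - <<'E'
from ik import *
a=bot.read_camera("scene"); st()
cv2.imwrite("pics/g18.png",cv2.resize(a[180:300,120:280],(800,600),interpolation=cv2.INTER_CUBIC))
E
```

```text
18.08 [ 0.3862 -0.2808  0.0495] [-0.681  0.083  2.185 -0.     0.869 -0.583] [0.1 0.2 0.4] [0.01 0.04 0.  ] 0.701
```

View pics/g18.png

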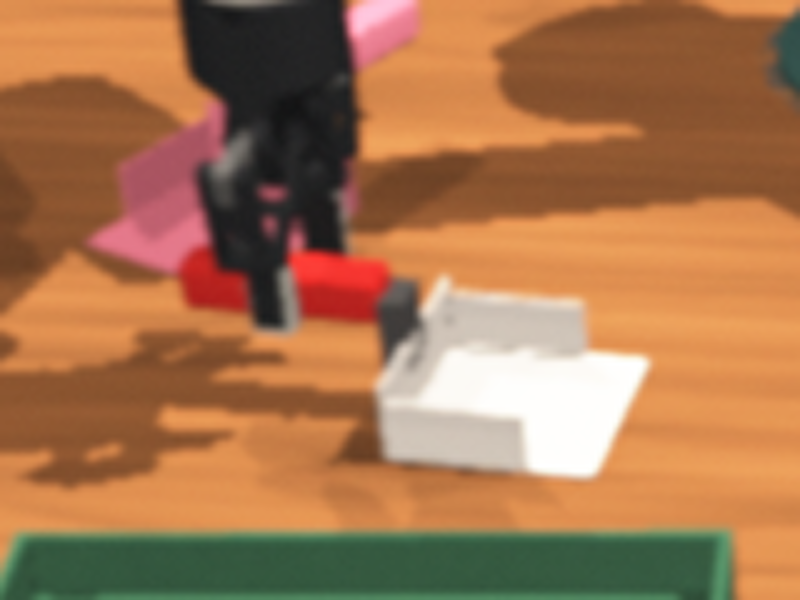

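The fingers are clear on both sides of the handle (270,290), the wrist force is about zero and the scoop rests flat. I lift straight up.

Emit:
play_rows(series="0 -1.5 0 0 0 0 6;0 -4 0 0 0 0 6;0 -7.5 0 0 0 0 6;0 -11 0 0 0 0 6;0 -14.5 0 0 0 0 6;0 -17 0 0 0 0 6;0 -18 0 0 0 0 6;0 -18 0 0 0 0 6")

```text
time: 18.75
tool_pos: [0.3873, -0.2817, 0.2327]
tcp_rot: [-1.16, 1.272, -1.289]
wrist_force: [-0.3, -0.7, -0.9]
width: 0.701
```

```bash
python3 - <<'E'
from ik import *
a=bot.read_camera("scene"); b=bot.read_camera("top"); st()
cv2.imwrite("pics/scene19.png",a); cv2.imwrite("pics/top19.png",b)
H,S,V=hsv(b); m=((H<6)|(H>174))&(S>180)&(V>120); m[:, :200]=0;m[:,300:]=0
y,x=np.nonzero(m); print("post px",x.mean(),y.mean(),"at stop before pour was 251.85 244.26")
m=(H>22)&(H<34)&(S>150)&(V>120); m[:,:250]=0;m[:,316:]=0
cv2.imwrite("pics/g19.png",cv2.resize(b[140:275,170:350],(800,600),interpolation=cv2.INTER_CUBIC))
# compare non-involved items
b0=cv2.imread("pics/top0.png")
for n,(u,v,w) in dict(fan=(331,146,26),key=(399,151,14),pulley=(182,216,18),bearing=(326,275,16),wrench=(174,274,24)).items():
    A=b0[v-w:v+w,u-w:u+w].astype(int);B=b[v-w:v+w,u-w:u+w].astype(int); print(n,np.abs(A-B).mean().round(1))
E
```

```text
18.85 [ 0.3853 -0.28    0.2283] [-0.681 -0.119  2.018  0.     1.24  -0.583] [-0.6 -0.3 -0.8] [ 0.02  0.04 -0.03] 0.707
post px 251.84615384615384 244.25641025641025 at stop before pour was 251.85 244.26
fan 5.2
key 3.4
pulley 4.8
bearing 3.3
wrench 10.6
```

View pics/scene19.png

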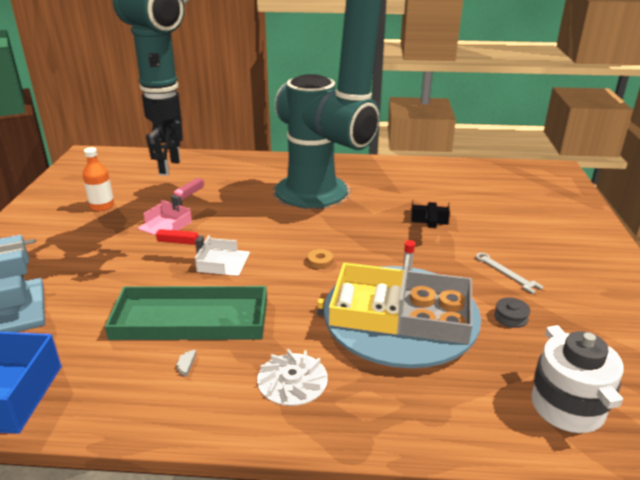

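View pics/g19.png

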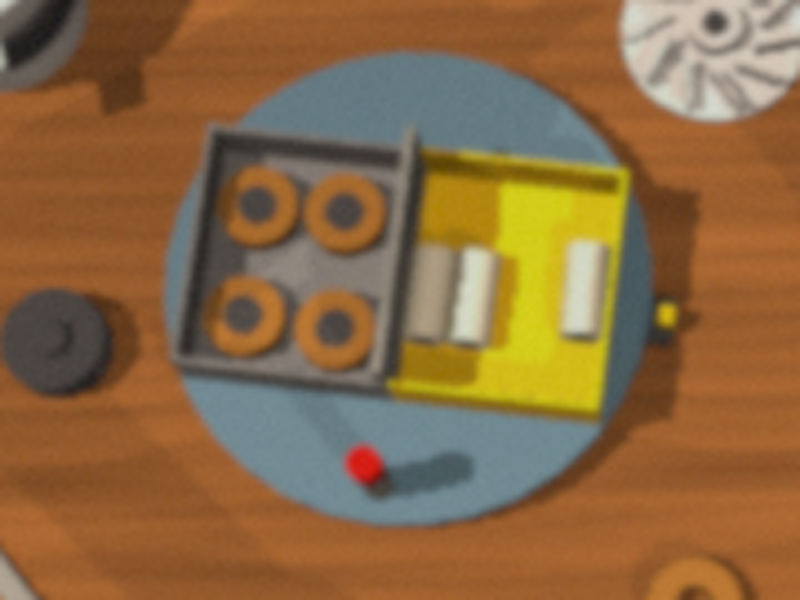

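The final views show three spacers in the yellow bay at (432,292), (473,297), (583,288), and the post at the same pixel as when it was driven onto the stop. The scoop lies flat and released at (222,257) in the scene view, the other parts are in place, and the gripper is 0.23 m up touching nothing. I hand in.

```bash
python3 - <<'E'
from workcell import bot
print(bot.finish_job())
E
```

```text
the job is handed in; nothing more can be done
None
```

The job is done and handed in at about 19 s of robot time. The hand-in reports no verdict.

- **Turntable:** I turned it anticlockwise by its post, held loosely between half-open fingers, until the force rose from about 2 N to 17 N at the stop.
- **Scooping:** I gripped the scoop by its red handle and pushed it under all three spacers against the tray's end wall. I then tilted the nose up and tipped the spacers into the yellow bay.
- **Spacers:** The gripper only ever held the handle, so it never touched a spacer.
- **Setting down:** The scoop went back to its bare spot on the counter, level to about 0.1° just before release, and the arm lifted clear.

**Last checks:**
- The pictures show three spacers in the yellow bay, an empty tray, and the scoop flat and released.
- The post is at the same pixel as after it reached the stop.
- The fan, key, pulley and bearing patches barely changed between the first and last pictures. The wrench patch changed more (10.6 against 3 to 5). I put that down to the arm's shadow in the first picture, since the wrench looks unmoved.

**One disagreement:** the bay's direction came out as 262.7° from its outer wall and 265.5° from the divider, against 263.5° for the pointer. That is within the picture's error, so I relied on the force rise for the stop.

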